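# Size a rubber stopper in the stepped gauge

## Task

First lift the rosin tin, which is in the way in front of the comb gauge, onto its cork mat. Then take the red stopper that stands on the aluminium Chladni plate by its post and find its size: slide it gently, standing upright on the shelf, against the narrowest notch of the gauge, then each next wider one in turn, until it goes in all the way to the back of a notch; leave it standing there and never put it in a wider notch than that. Do not disturb the two spare stoppers or the tuning fork.

Things in the scene. Friction and masses are not known exactly. Their poses are not given: they have to be found in the camera images.
- gauge: fixed aluminium comb gauge on the shelf, 228 mm wide (y), 74 mm deep (x), 24 mm tall; four notches, open above and at the front (-x side) and without a floor, run 56 mm along +x to a back bar; 14 mm walls between. They are marked by 1 to 4 black dots on the back bar, the narrowest (1 dot) at the +y end. Origin: on the shelf, middle of the front (mouth) plane; z up
- mouth1 (a point): middle of the mouth of the 1-dot notch, 32 mm wide, straight sides, square corners; at shelf height in the gauge's front plane, at y = 84 mm in the gauge's frame; axes as the gauge's
- mouth2 (a point): middle of the mouth of the 2-dot notch, 37 mm wide, straight sides, square corners; at shelf height in the gauge's front plane, at y = 35.5 mm in the gauge's frame; axes as the gauge's
- mouth3 (a point): middle of the mouth of the 3-dot notch, 42 mm wide, straight sides, square corners; at shelf height in the gauge's front plane, at y = -18 mm in the gauge's frame; axes as the gauge's
- mouth4 (a point): middle of the mouth of the 4-dot notch, 47 mm wide, straight sides, square corners; at shelf height in the gauge's front plane, at y = -76.5 mm in the gauge's frame; axes as the gauge's
- plate: fixed square aluminium Chladni plate, 130 x 130 x 3 mm, flat on the shelf; the stopper to be sized stands on it. Origin: centre of its underside
- cork_mat: fixed square cork mat, 90 x 90 x 4 mm, where the rosin tin belongs. Origin: centre of its underside
- tin_c (a point): shallow open steel tin, 60 mm (its x) by 50 mm (its y), 18 mm tall, with an amber rosin block fixed in it that rises to 21 mm, 140 g; it stands in front of the gauge's narrow notches. The point is the tin's centre, 9 mm above its underside; z up
- stop_a_c (a point): cherry-red rubber stopper, one of three alike: upright cylinder 28 mm tall, with a round steel pull post (16 mm diameter, 36 mm tall) on top; 64 mm in all, 90 g. Diameters differ (33 to 47 mm, not told which): each goes into one notch with 1.5 mm to spare; in a narrower one it catches with its axis 5 mm or more before the mouth. Point: on its axis, 32 mm above its underside
- stop_b_c (a point): cherry-red rubber stopper, one of three alike: upright cylinder 28 mm tall, with a round steel pull post (16 mm diameter, 36 mm tall) on top; 64 mm in all, 90 g. Diameters differ (33 to 47 mm, not told which): each goes into one notch with 1.5 mm to spare; in a narrower one it catches with its axis 5 mm or more before the mouth. Point: on its axis, 32 mm above its underside
- stop_c_c (a point): cherry-red rubber stopper, one of three alike: upright cylinder 28 mm tall, with a round steel pull post (16 mm diameter, 36 mm tall) on top; 64 mm in all, 90 g. Diameters differ (33 to 47 mm, not told which): each goes into one notch with 1.5 mm to spare; in a narrower one it catches with its axis 5 mm or more before the mouth. Point: on its axis, 32 mm above its underside
- fork_c (a point): steel tuning fork lying flat on the shelf, about 150 mm long (its x), 26 mm wide, 9 mm thick, a bystander. The point is at about the middle of its length
Not all that is in view belongs to the job. Several things have the shape of the plate; the one meant has the colours described above.

How it is judged:
By the outcome, as a careful person would: the job done as asked, in the order asked, and still so for the second after the job is handed in, with the robot touching nothing.
It also fails if it takes over 61 s, if anything falls off the work surface, if the arm or the gripper's body presses on something with over 40 N, if the wrist force passes 120 N, or if a joint passes its speed limit or range.

## Robot

A 7-joint arm with a two-finger parallel gripper is mounted at the origin on the work surface. World frame = base frame: x ahead of the robot, y to its left, z up, the work surface at z = 0. Lengths are in m, angles in degrees, forces in N, time in s.
With the tool pointing down it reaches from about 0.425 to 0.875 m from the base axis. Payload 4.7 kg.
Tool frame: the origin (TCP) lies where the fingers leave the gripper's body, on its centre line; the fingertips stand 70 mm ahead of it and the grasp point (between the pads) lies 51 mm ahead of it (env.tip_reach is the distance from the TCP to the fingertips, in m); z points along the fingers, x is the direction in which the jaws open and shut, and the axes are right-handed (so a half turn about z gives the same grasp; the last joint's range is limited). The gripper opens to 87 mm and grips with 3 to 60 N. Pads are 19 mm wide; open, the fingers measure 117 mm over their backs; the gripper's body (75 mm by 190 mm) begins 51 mm behind the grasp point.
Start: joints at [-70.755, 18.392, -4.016, 83.108, 1.295, 78.541, -3.26], TCP at [0.206, 0.617, 0.292] pointing down, gripper open.
Joint ranges: [-163.93, 163.93], [-17.29, 119.83], [-79.2, 71.16], [3.27, 140.29], [-89.18, 269.18], [5.43, 117.66], [-154.24, 154.24]. Speed limits (degrees/s): [147.25, 147.25, 180, 180, 180, 180, 180].

## Interface

Orientations are given as [roll, pitch, yaw] about the fixed x, y, z axes, in that order (R = Rz(yaw) Ry(pitch) Rx(roll)).
In Python, from cell import env, optics, order gives the robot as it stands.
- The arm moves only by the shell command python3 -m creep 'ROWS' [FORCE]. ROWS is JSON, a list of rows, each a list of 7 numbers: the shift along the tool's x, y, z in cm, then the turn, a rotation vector about the tool's x, y, z in rad, then the opening, from 0 (shut) to 1 (fully open). A call has 1 to 20 rows; each row shifts and turns the pose as measured when the row begins, along the tool's axes as they then stand; what a row does not reach is not made up. A row lasts 1/10 s, in which the tool goes at most 50 mm and 8.59 degrees, less where a joint would pass 70% of its speed; a pose out of reach is approached as far as the arm can. A call with a gripper value outside its range is refused whole. The fingers move at their own pace and stop on an object; FORCE is the grip in N (left out, the last holds). Time passes only in rows, so rows that do not move let the fingers close. It gives the time, the measured TCP pose, the force and the opening at its end, in the units of the state.
- env.get_obs(): the state, without advancing time (a new reading comes with each control period).
- optics.read_camera(name): name is "scene" or "top" or "wrist"; returns a dict with "frame" (384x512x3 uint8, blue, green, red), "z_map" (384x512 float32, m along the optical axis (not along the pixel's ray), 0 where there is no reading), "fx", "fy", "cx", "cy" (pixels), "distortion" ([k1, k2, p1, p2, k3] as OpenCV has them; the pictures are not rectified), "R" (3x3) and "t" (3): a world point X has camera coordinates R X + t; the wrist camera has in their place "hand_eye" (4x4, takes a point from camera to tool coordinates, whose origin is the TCP and whose axes are the tool frame's). Camera axes: x right, y down, z forward; pixel columns grow to the right and rows downward; lengths in m; the calibration is good to about 2 mm. A picture is of the moment at which its call begins: read the wrist's pose just before it.
- order.sign_off(): hands the job in, once; it reports no verdict.
The state is a dict: "time_s": time; "qpos": joint angles; "joint_velocities": joint speeds; "effort": joint torques, N m; "tool_pos": TCP position; "tool_rot": TCP orientation; "force": force on the tool from outside, world axes, zero at the start; "wrist_torque": the same for the moment, N m; "grip_width": finger opening in m.
Only numpy, scipy, OpenCV 4.12 (cv2) and the standard library are available. Lean on these libraries where they do the work, as an engineer would, in place of code of your own. Each camera call takes 0.05 s, during which the arm holds its last target. There are 200 camera calls.

## Working session

There is one attempt and no reset: what is moved stays moved. The work goes in short steps, Python scripts to look and compute and a shell command to move; the robot and the scene stay as the last step left them, time stands still between calls to the robot, and variables do not carry over. Pictures are saved under pics/ and viewed, on a budget of 10 in all, crops included, one or two more only if the job needs it, and the job is handed in when it is done.

```bash
ls; mkdir -p pics; cat > h.py <<'E'
import numpy as np, cv2
from cell import env, optics, order
def cam(n):
    c=optics.read_camera(n); c['K']=np.array([[c['fx'],0,c['cx']],[0,c['fy'],c['cy']],[0,0,1]],float); c['D']=np.array(c['distortion'],float)
    return c
def ray(c,uv,z):
    "pixels -> world points on plane z (fixed cams)"
    p=cv2.undistortPoints(np.array(uv,float).reshape(-1,1,2),c['K'],c['D']).reshape(-1,2)
    R=np.array(c['R']);t=np.array(c['t']).ravel()
    d=np.c_[p,np.ones(len(p))]@R; o=-R.T@t
    return o+d*((z-o[2])/d[:,2])[:,None]
E
python3 - <<'E'
from h import *
print(env.get_obs())
for n in("scene","top"):
    c=cam(n); cv2.imwrite(f'pics/{n}0.png',c['frame']); print(n,c['fx'],c['R'],c['t'])
    import pickle; pickle.dump(c,open(n+'.pkl','wb'))
E
```

```text
pics
{'time_s': 0.0, 'qpos': array([-70.75543309,  18.43977281,  -4.01674389,  83.17669752,
         1.29336851,  78.54133814,  -3.26006116]), 'joint_velocities': array([-0.05032876,  0.06126668,  0.02559684,  0.09585934, -0.03811851,
       -0.02671501, -0.01737172]), 'effort': array([-4.84288521e-04, -4.91303623e+01, -4.04192191e-01, -3.12518585e+01,
       -6.37948955e-02,  4.42772184e-02,  1.90693208e-04]), 'tool_pos': array([0.20545094, 0.61621574, 0.29113773]), 'tool_rot': array([1.79996101e+02, 1.12646520e-01, 7.15659824e+01]), 'force': array([-0.87593172, -0.04539511,  0.68908294]), 'wrist_torque': array([-0.01308628,  0.01889042,  0.01795501]), 'grip_width': 0.08714992219742447}
scene 456.1443789940307 [[ 0.07634301  0.99692594 -0.01761847]
 [ 0.7894585  -0.07122983 -0.60965695]
 [-0.60903779  0.03263399 -0.79246956]] [-0.06082389 -0.38909456  1.38170247]
top 499.5420902732616 [[-6.47754065e-03 -9.99978921e-01 -4.45436769e-04]
 [-9.91104580e-01  6.47926759e-03 -1.32927535e-01]
 [ 1.32927620e-01 -4.19569091e-04 -9.91125659e-01]] [0.00771349 0.52850637 1.42014602]
```

View pics/top0.png

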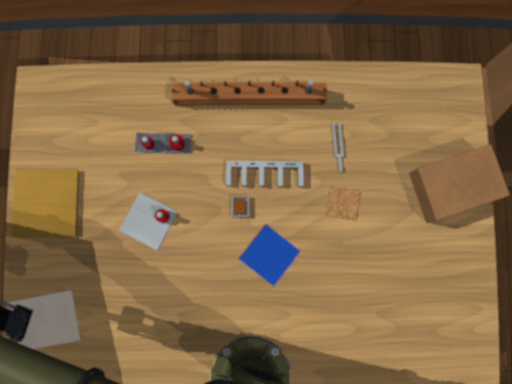

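View pics/scene0.png

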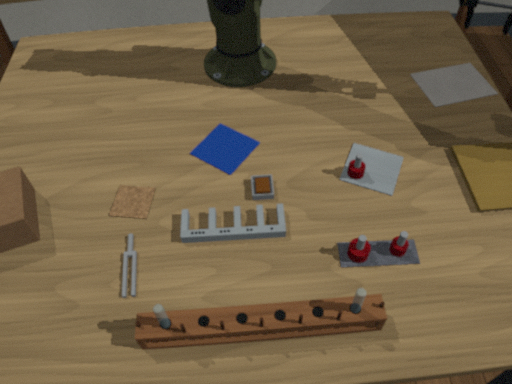

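The top view shows these:
- gauge at (265,173), with the tin in front at (240,207)
- cork mat at (343,203) and fork at (339,147)
- spare stoppers on a slab at (163,143)

Plate-shaped candidates in the top view are the grey-white one carrying a red stopper at (148,220), an empty grey one at (48,320), a blue one at (269,254) and a brass one at (45,202). The (148,220) one fits: it's aluminium coloured and a red stopper stands on it. I'll confirm that in a crop.

```bash
python3 - <<'E'
from h import *
import pickle
c=pickle.load(open('top.pkl','rb')); f=c['frame']
cv2.imwrite('pics/crop1.png',cv2.resize(f[120:260,110:370],None,fx=3,fy=3,interpolation=cv2.INTER_CUBIC))
hsv=cv2.cvtColor(f,cv2.COLOR_BGR2HSV)
def comps(m,roi,amin=20):
    k=np.zeros_like(m);x0,y0,x1,y1=roi;k[y0:y1,x0:x1]=m[y0:y1,x0:x1]
    n,_,s,ce=cv2.connectedComponentsWithStats(k)
    return [(k,s[i],ce[i]) for i in range(1,n) if s[i,4]>=amin]
grey=cv2.inRange(hsv,(0,0,90),(180,70,255))
red=cv2.inRange(hsv,(165,120,50),(180,255,255))|cv2.inRange(hsv,(0,150,50),(6,255,255))
def rect(m,z,name):
    cs,_=cv2.findContours(m,cv2.RETR_EXTERNAL,cv2.CHAIN_APPROX_NONE)
    k=max(cs,key=cv2.contourArea); p=ray(c,k.reshape(-1,2),z)[:,:2]
    r=cv2.minAreaRect((p*1000).astype(np.float32)); print(name,r,len(k)); return r
def roi(m,x0,y0,x1,y1):
    k=np.zeros_like(m);k[y0:y1,x0:x1]=m[y0:y1,x0:x1];return k
rect(roi(grey,215,150,315,192),.024,'gauge')
rect(roi(grey,110,185,185,255),.003,'plate')
rect(roi(grey,225,193,256,222),.018,'tin')
for r in((150,200,180,230),(138,130,160,155),(160,130,195,155)):
    m=roi(red,*r); rect(m,.028,'red')
cork=cv2.inRange(hsv,(5,60,60),(25,255,255))
z=c['z_map']
# heights from depth
v,u=np.mgrid[0:384,0:512]; pu=cv2.undistortPoints(np.c_[u.ravel(),v.ravel()].astype(float).reshape(-1,1,2),c['K'],c['D']).reshape(384,512,2)
P=np.dstack([pu*z[...,None],z])-np.array(c['t']).ravel(); W=P.reshape(-1,3)@np.array(c['R']); W=W.reshape(384,512,3); np.save('W.npy',W)
print('table',np.median(W[260:300,330:380,2]),W[260:300,330:380,2].std())
for nm,r,lo,hi in(('posts',(120,120,200,235),.05,.08),('gaugetop',(215,150,315,192),.018,.03),('tin',(225,193,256,222),.012,.026),('cork',(322,183,364,224),.0025,.008),('fork',(325,118,352,178),.004,.014)):
    x0,y0,x1,y1=r; h=np.zeros((384,512),np.uint8); h[y0:y1,x0:x1]=((W[y0:y1,x0:x1,2]>lo)&(W[y0:y1,x0:x1,2]<hi))*255
    n,l,s,ce=cv2.connectedComponentsWithStats(h)
    for i in range(1,n):
        if s[i,4]>8:
            q=W[l==i]; print(nm,s[i],q.mean(0).round(4),cv2.minAreaRect((q[:,:2]*1000).astype(np.float32)))
E
```

```text
gauge ((587.4579467773438, -41.952476501464844), (231.0130615234375, 77.93982696533203), 89.63790893554688) 330
plate ((449.7253723144531, 304.8929138183594), (133.13525390625, 132.4493408203125), 63.116188049316406) 152
tin ((489.0544738769531, 29.830516815185547), (52.974239349365234, 62.02569580078125), 89.62722778320312) 71
red ((462.3586120605469, 257.1609191894531), (34.57498550415039, 34.713130950927734), 56.724388122558594) 44
red ((679.5197143554688, 303.7384948730469), (34.34341049194336, 34.26737976074219), 41.275634765625) 40
red ((683.7827758789062, 218.28488159179688), (46.266971588134766, 45.01827621459961), 0.811453640460968) 57
table 0.0012616053012527943 0.03315774617896907
posts [142 136   7   7  32] [0.6825 0.3055 0.0656] ((682.3185424804688, 305.51654052734375), (16.077362060546875, 14.493144035339355), 46.650943756103516)
posts [172 136   6   7  30] [0.6832 0.2194 0.0645] ((683.544677734375, 219.93045043945312), (14.6445951461792, 13.691332817077637), 19.82442283630371)
posts [157 212   6   6  24] [0.4619 0.259  0.0652] ((462.9627990722656, 259.4223937988281), (
[... 1202 characters left out ...]
828125, -332.61541748046875), (12.230391502380371, 15.183372497558594), 89.79869842529297)
cork [327 217   6   4   9] [ 0.4523 -0.2365  0.0034] ((453.77777099609375, -236.25225830078125), (14.998039245605469, 8.70926570892334), 75.74801635742188)
fork [334 118   5   4   9] [ 0.7551 -0.2637  0.0064] ((755.7012329101562, -263.637939453125), (10.893563270568848, 8.675854682922363), 61.83434295654297)
fork [330 122  18  50 275] [ 0.6729 -0.268   0.0087] ((670.6806640625, -271.740234375), (152.95013427734375, 46.28093719482422), 4.1475830078125)
fork [345 137   7   6  10] [ 0.6914 -0.3008  0.0058] ((690.1666259765625, -299.989013671875), (4.907419681549072, 23.644798278808594), 38.88753128051758)
```

View pics/crop1.png

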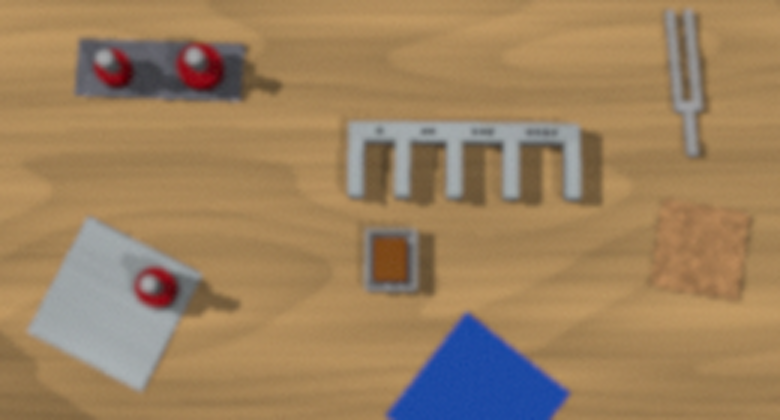

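The crop confirms it: the light aluminium square (about (115,300) in the crop) carries one red stopper at (155,288). The two spares stand on a dark slab at the top left. The tin at (390,260) is in front of the narrow notches, and the mat is at (700,250). Now I'll move above the tin.

```bash
cat >> h.py <<'E'
def go(x,y,z,yaw=90.):
    "remaining shift in tool axes (cm) and turn about tool z (rad)"
    from scipy.spatial.transform import Rotation as Ro
    o=env.get_obs(); R=Ro.from_euler('xyz',o['tool_rot'],degrees=True)
    d=R.inv().apply(np.array([x,y,z])-o['tool_pos'])*100
    r=(R.inv()*Ro.from_euler('xyz',[180,0,yaw],degrees=True)).as_rotvec()
    print('t',o['time_s'],'pos',o['tool_pos'].round(4),'rot',o['tool_rot'].round(2),'F',o['force'].round(2),'w',round(o['grip_width'],4))
    print('shift cm',d.round(2),'turn',r.round(3))
E
python3 -m creep '[[0,0,0,0,0,-0.107,1],[0,0,0,0,0,-0.107,1],[0,0,0,0,0,-0.107,1],[-3.9,1.9,0,0,0,0,1],[-3.9,1.9,0,0,0,0,1],[-3.9,1.9,0,0,0,0,1],[-3.9,1.9,0,0,0,0,1],[-3.9,1.9,0,0,0,0,1],[-3.9,1.9,0,0,0,0,1],[-3.9,1.9,0,0,0,0,1],[-3.9,1.9,0,0,0,0,1],[-3.9,1.9,0,0,0,0,1],[-3.9,1.9,0,0,0,0,1],[-3.9,1.9,0,0,0,0,1]]'
python3 -c "
from h import *
go(.489,.030,.2,89.6)"
```

```text
time_s: 1.5
tool_pos: [0.4223, 0.1777, 0.2841]
tool_rot: [-179.5, 0.5, 91.5]
force: [1.3, -0.1, 0.8]
grip_width: 0.0869
t 1.5 pos [0.4223 0.1777 0.2841] rot [-179.46    0.51   91.54] F [ 1.26 -0.11  0.8 ] w 0.0869
shift cm [-14.87   6.35   8.48] turn [-0.009  0.009  0.034]
```

```bash
python3 -m creep '[[-3,1.3,2,0,0,0.034,1],[-3,1.3,2,0,0,0,1],[-3,1.3,2,0,0,0,1],[-3,1.3,1,0,0,0,1],[-3,1.3,0,0,0,0,1],[0,0,0,0,0,0,1],[0,0,0,0,0,0,1]]'
python3 - <<'E'
from h import *
go(.489,.030,.16,89.6)
o=env.get_obs(); c=cam('wrist'); cv2.imwrite('pics/w1.png',c['frame']); print(np.array(c['hand_eye']).round(3),c['fx'])
import pickle; pickle.dump((o,c),open('w1.pkl','wb'))
E
```

```text
time_s: 2.2
tool_pos: [0.4882, 0.0129, 0.2112]
tool_rot: [-179.5, 0.5, 88.8]
force: [-0.5, 0.6, 0.2]
grip_width: 0.0868
t 2.2 pos [0.4882 0.0129 0.2112] rot [-179.46    0.55   88.8 ] F [-0.51  0.61  0.21] w 0.0868
shift cm [1.76 0.09 5.11] turn [-0.009  0.01  -0.014]
[[ 1.    -0.     0.001  0.001]
 [-0.     0.968  0.252 -0.069]
 [-0.001 -0.252  0.968 -0.092]
 [ 0.     0.     0.     1.   ]] 287.245173892123
```

View pics/w1.png

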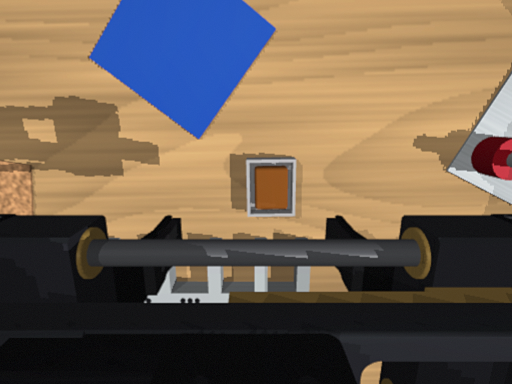

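The wrist view shows the tin at (272,187). The gauge prongs are at rows 265-295, partly hidden by the gripper rod. I'll measure both from here.

```bash
cat >> h.py <<'E'
def wfix(o,c):
    "give a wrist picture fixed-camera R,t"
    from scipy.spatial.transform import Rotation as Ro
    T=np.eye(4); T[:3,:3]=Ro.from_euler('xyz',o['tool_rot'],degrees=True).as_matrix(); T[:3,3]=o['tool_pos']
    M=np.linalg.inv(T@np.array(c['hand_eye'])); c['R']=M[:3,:3]; c['t']=M[:3,3]; return c
E
python3 - <<'E'
from h import *
import pickle
c=wfix(*pickle.load(open('w1.pkl','rb'))); hsv=cv2.cvtColor(c['frame'],cv2.COLOR_BGR2HSV)
m=np.zeros((384,512),np.uint8); m[145:220,238:305]=cv2.inRange(hsv,(0,0,75),(180,80,255))[145:220,238:305]
cs,_=cv2.findContours(m,0,1); k=max(cs,key=cv2.contourArea).reshape(-1,2)
print(k.min(0),k.max(0))
r=cv2.minAreaRect((ray(c,k,.018)[:,:2]*1000).astype(np.float32)); print(r)
for row in (272,278,284):
    g=hsv[row,140:330]; w=((g[:,1]<60)&(g[:,2]>120)).astype(int); e=np.flatnonzero(np.diff(w))+140.5
    print(row,list(zip(e,(ray(c,[(x,row) for x in e],.024)[:,:2]*1000).round(1).tolist())) if len(e) else '')
E
```

```text
[245 157] [296 216]
((489.19049072265625, 29.736923217773438), (51.271156311035156, 62.61295700073242), 89.64946746826172)
272 [(np.float64(167.5), [580.3, -83.0]), (np.float64(175.5), [580.4, -74.3]), (np.float64(206.5), [580.9, -40.6]), (np.float64(222.5), [581.2, -23.2]), (np.float64(253.5), [581.8, 10.4]), (np.float64(267.5), [582.0, 25.6]), (np.float64(296.5), [582.5, 56.9]), (np.float64(309.5), [582.7, 70.9])]
278 [(np.float64(165.5), [587.5, -85.9]), (np.float64(175.5), [587.7, -74.9]), (np.float64(206.5), [588.2, -41.0]), (np.float64(223.5), [588.5, -22.4]), (np.float64(253.5), [589.0, 10.3]), (np.float64(267.5), [589.2, 25.5]), (np.float64(296.5), [589.7, 57.0]), (np.float64(309.5), [589.9, 71.1])]
284 [(np.float64(162.5), [594.8, -89.9]), (np.float64(173.5), [595.0, -77.7]), (np.float64(207.5), [595.6, -40.3]), (np.float64(222.5), [595.8, -23.9]), (np.float64(253.5), [596.3, 10.1]), (np.float64(267.5), [596.6, 25.4]), (np.float64(296.5), [597.1, 57.1]), (np.float64(309.5), [597.3, 71.3])]
```

```bash
python3 -m creep '[[1.7,0.1,0.5,-0.009,0.01,-0.014,1],[0,0,2.5,0,0,0,1],[0,0,2.5,0,0,0,1],[0,0,2.5,0,0,0,1],[0,0,2,0,0,0,1],[0,0,1,0,0,0,1],[0,0,0,0,0,0,1]]'
python3 -c "
from h import *
go(.489,.030,.076,89.6)"
```

```text
time_s: 2.95
tool_pos: [0.4889, 0.0479, 0.0975]
tool_rot: [179.7, -0.6, 90.9]
force: [0.7, -0.2, -0.0]
grip_width: 0.0874
t 2.95 pos [0.4889 0.0479 0.0975] rot [179.69  -0.61  90.89] F [ 0.73 -0.18 -0.01] w 0.0874
shift cm [-1.81 -0.03  2.13] turn [ 0.005 -0.011  0.023]
```

```bash
python3 -m creep '[[0,0,0,0,0,0,1]]'; python3 -m creep '[[-0.9,0,0,0,0,0.01,1],[0,0,0,0,0,0,1]]';python3 -m creep '[[0,0,0,0,0,0,1]]'
python3 -c "
from h import *
go(.489,.030,.076,89.6)"
```

```text
time_s: 3.05
tool_pos: [0.489, 0.0492, 0.0979]
tool_rot: [179.7, -0.6, 91.0]
force: [1.0, -0.9, -0.7]
grip_width: 0.0873
time_s: 3.25
tool_pos: [0.4903, 0.0404, 0.0995]
tool_rot: [179.5, -0.7, 90.5]
force: [0.3, 1.3, 0.2]
grip_width: 0.0869
time_s: 3.35
tool_pos: [0.4908, 0.0403, 0.1003]
tool_rot: [179.4, -0.7, 90.4]
force: [-0.9, -0.3, -0.3]
grip_width: 0.0867
t 3.35 pos [0.4908 0.0403 0.1003] rot [179.42  -0.74  90.42] F [-0.94 -0.34 -0.3 ] w 0.0867
shift cm [-1.06 -0.22  2.41] turn [ 0.01  -0.013  0.014]
```

```bash
python3 -m creep '[[-1.0,-0.2,0.5,0.01,-0.013,0.014,1],[0,0,1,0,0,0,1]]'; python3 -c "
from h import *
go(.489,.030,.076,89.6)"
```

```text
time_s: 3.55
tool_pos: [0.4906, 0.0293, 0.0865]
tool_rot: [179.8, -0.0, 89.5]
force: [0.9, 0.0, -0.7]
grip_width: 0.0873
t 3.55 pos [0.4906 0.0293 0.0865] rot [ 1.7976e+02 -2.0000e-02  8.9510e+01] F [ 0.89  0.01 -0.66] w 0.0873
shift cm [ 0.07 -0.16  1.05] turn [ 0.004 -0.    -0.002]
```

Well aligned. Lowering and closing.

```bash
python3 -m creep '[[0,-0.1,1.0,0,0,0,1],[0,0,0.1,0,0,0,0.4],[0,0,0.05,0,0,0,0.4],[0,0,0.05,0,0,0,0.4],[0,0,0,0,0,0,0.4],[0,0,0,0,0,0,0.4]]' 25; python3 -c "
from h import *
go(.489,.030,.074,89.6)"
```

```text
time_s: 4.15
tool_pos: [0.488, 0.0289, 0.071]
tool_rot: [-180.0, 0.1, 89.5]
force: [0.2, 0.1, 0.6]
grip_width: 0.0549
t 4.15 pos [0.488  0.0289 0.071 ] rot [-1.7998e+02  6.0000e-02  8.9470e+01] F [0.16 0.11 0.62] w 0.0549
shift cm [ 0.11  0.1  -0.3 ] turn [-0.     0.001 -0.002]
```

```bash
python3 -m creep '[[0,0,-0.2,0,0,0,0.3],[0,0,0,0,0,0,0.3],[0,0,0,0,0,0,0.3]]' 25; python3 -m creep '[[0,0,-1,0,0,0,0.3],[0,0,-2,0,0,0,0.3],[0,0,-2,0,0,0,0.3],[0,0,-2,0,0,0,0.3],[0,0,0,0,0,0,0.3]]'; python3 -c "
from h import *
go(.501,-.279,.14,89.6)"
```

```text
time_s: 4.45
tool_pos: [0.4878, 0.0292, 0.0732]
tool_rot: [-180.0, 0.0, 89.5]
force: [-0.9, 0.3, -2.2]
grip_width: 0.0497
time_s: 4.95
tool_pos: [0.4871, 0.0287, 0.147]
tool_rot: [-179.9, 0.1, 89.4]
force: [0.9, 0.8, -2.0]
grip_width: 0.0498
t 4.95 pos [0.4871 0.0287 0.147 ] rot [-1.7989e+02  1.0000e-01  8.9440e+01] F [ 0.89  0.81 -1.99] w 0.0498
shift cm [-30.75   1.69   0.75] turn [-0.002  0.002 -0.003]
```

```bash
python3 -m creep '[[-4,0.2,0,0,0,0,0.3],[-4,0.2,0,0,0,0,0.3],[-4,0.2,0,0,0,0,0.3],[-4,0.2,0,0,0,0,0.3],[-4,0.2,0,0,0,0,0.3],[-3,0,0,0,0,0,0.3],[-1.5,0,0,0,0,0,0.3],[0,0,0,0,0,0,0.3]]'; python3 - <<'E'
from h import *
import pickle
c=pickle.load(open('top.pkl','rb'))
p=ray(c,[(110+x/3-1/3,120+y/3-1/3) for x,y in((656,197),(750,210),(740,300),(648,287))],.004)[:,:2];print(p.round(3),p.mean(0))
go(*p.mean(0),.082,89.6)
E
```

```text
time_s: 5.75
tool_pos: [0.4939, -0.2234, 0.1438]
tool_rot: [-179.8, 0.1, 89.8]
force: [0.2, -0.5, -2.8]
grip_width: 0.0492
[[ 0.552 -0.234]
 [ 0.539 -0.329]
 [ 0.449 -0.316]
 [ 0.462 -0.224]] [ 0.50041305 -0.27579037]
t 5.75 pos [ 0.4939 -0.2234  0.1438] rot [-1.7983e+02  8.0000e-02  8.9770e+01] F [ 0.24 -0.53 -2.78] w 0.0492
shift cm [-5.23  0.69  6.19] turn [-0.003  0.001  0.003]
```

```bash
python3 -m creep '[[-2.5,0.3,0.5,0,0,0.06,0.3],[-2.5,0.2,0.5,0,0,0.06,0.3],[0,0,1,0,0,0,0.3],[0,0,1,0,0,0,0.3],[0,0,0,0,0,0,0.3]]'; python3 -c "
from h import *
go(.4995,-.276,.082,82.5)"
```

```text
time_s: 6.25
tool_pos: [0.4972, -0.2674, 0.1092]
tool_rot: [-179.6, -0.2, 83.0]
force: [-0.2, -0.3, -2.0]
grip_width: 0.0499
t 6.25 pos [ 0.4972 -0.2674  0.1092] rot [-179.58   -0.22   83.01] F [-0.2  -0.31 -1.97] w 0.0499
shift cm [-0.83  0.35  2.71] turn [-0.007 -0.004  0.009]
```

```bash
python3 -m creep '[[-0.8,0.3,1,-0.007,-0.004,0.009,0.3],[0,0,1,0,0,0,0.3],[0,0,0.5,0,0,0,0.3]]'; python3 -c "
from h import *
go(.4995,-.276,.0775,82.5)"
```

```text
time_s: 6.55
tool_pos: [0.5005, -0.2729, 0.0824]
tool_rot: [179.9, -0.1, 82.8]
force: [-0.3, 1.0, -2.5]
grip_width: 0.0499
t 6.55 pos [ 0.5005 -0.2729  0.0824] rot [ 1.7994e+02 -9.0000e-02  8.2750e+01] F [-0.32  0.98 -2.49] w 0.0499
shift cm [-0.32 -0.06  0.49] turn [ 0.001 -0.002  0.004]
```

```bash
python3 -m creep '[[-0.2,0,0.25,0,0,0,0.3],[0,0,0.15,0,0,0,0.3],[0,0,0.1,0,0,0,0.3]]'; python3 -c "
from h import *
go(.4995,-.276,.0775,82.5)"
```

```text
time_s: 6.85
tool_pos: [0.5, -0.2743, 0.0762]
tool_rot: [-180.0, -0.1, 82.8]
force: [-2.3, 2.6, 8.6]
grip_width: 0.0496
t 6.85 pos [ 0.5    -0.2743  0.0762] rot [-1.7997e+02 -1.3000e-01  8.2800e+01] F [-2.35  2.63  8.58] w 0.0496
shift cm [-0.18 -0.03 -0.13] turn [-0.    -0.002  0.005]
```

In contact with the mat. I'll release, lift and head for the stopper.

```bash
python3 -m creep '[[0,0,-0.1,0,0,0,0.65],[0,0,-0.05,0,0,0,1],[0,0,-0.05,0,0,0,1],[0,0,0,0,0,0,1],[0,0,-1,0,0,0,1],[0,0,-3,0,0,0,1],[0,0,-4,0,0,0,1],[0,0,-4,0,0,0,1],[0,0,-2,0,0,-0.06,1],[0,0,0,0,0,-0.06,1]]'; python3 -c "
from h import *
go(.462,.1,.2,89.6)"
```

```text
time_s: 7.85
tool_pos: [0.5003, -0.276, 0.2289]
tool_rot: [179.8, -0.0, 89.8]
force: [-0.4, -0.1, -0.8]
grip_width: 0.0872
t 7.85 pos [ 0.5003 -0.276   0.2289] rot [ 1.7977e+02 -1.0000e-02  8.9760e+01] F [-0.42 -0.05 -0.76] w 0.0872
shift cm [37.59 -4.    2.88] turn [ 0.004 -0.     0.003]
```

```bash
python3 -m creep '[[4.5,-0.3,0,0,0,0,1],[4.5,-0.3,0,0,0,0,1],[4.5,-0.3,0,0,0,0,1],[4.5,-0.3,0,0,0,0,1],[4.5,-0.3,0,0,0,0,1],[4.5,-0.3,0,0,0,0,1],[4.5,-0.3,0,0,0,0,1],[4.5,-0.3,0,0,0,0,1],[4.5,-0.3,0,0,0,0,1],[4.5,-0.3,0,0,0,0,1],[4.5,0,0,0,0,0,1],[2,0,0,0,0,0,1],[0,0,0,0,0,0,1],[0,0,0,0,0,0,1]]'; python3 - <<'E'
from h import *
import pickle
go(.462,.258,.2,89.6)
o=env.get_obs(); c=cam('wrist'); pickle.dump((o,c),open('w2.pkl','wb'))
t=cam('top'); pickle.dump(t,open('top2.pkl','wb'))
cv2.imwrite('pics/w2.png',np.hstack([c['frame'][:, 100:450],cv2.resize(t['frame'][140:268,300:384],None,fx=3,fy=3,interpolation=cv2.INTER_CUBIC)]))
E
```

```text
time_s: 9.25
tool_pos: [0.4755, 0.2527, 0.2425]
tool_rot: [178.4, -0.1, 89.1]
force: [-0.4, -0.5, -0.5]
grip_width: 0.0869
t 9.25 pos [0.4755 0.2527 0.2425] rot [ 1.7842e+02 -1.0000e-01  8.9150e+01] F [-0.43 -0.54 -0.48] w 0.0869
shift cm [ 0.5  -1.47  4.21] turn [ 0.028 -0.002 -0.008]
```

View pics/w2.png

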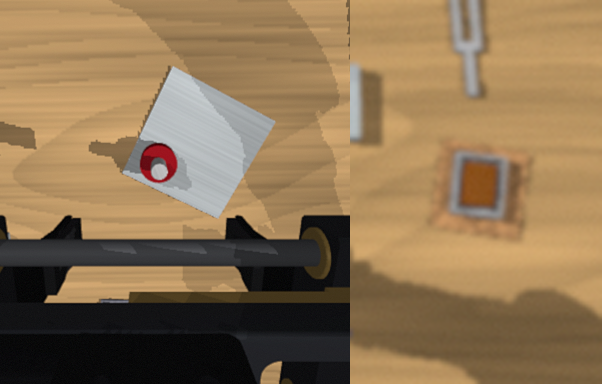

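The tin sits centred on the mat (right inset). In the wrist view the stopper body is at about (258,163) and its post top at about (259,172).

```bash
python3 - <<'E'
from h import *
import pickle
c=wfix(*pickle.load(open('w2.pkl','rb'))); hsv=cv2.cvtColor(c['frame'],cv2.COLOR_BGR2HSV)
red=cv2.inRange(hsv,(165,120,40),(180,255,255))|cv2.inRange(hsv,(0,150,40),(6,255,255)); red[215:]=0
cs,_=cv2.findContours(red,0,1); k=max(cs,key=cv2.contourArea); h=cv2.convexHull(k); print(cv2.minEnclosingCircle(h))
P=ray(c,h.reshape(-1,2),.031)[:,:2]*1000; ctr,r=cv2.minEnclosingCircle(P.astype(np.float32)); print('body',ctr,2*r)
m=np.zeros_like(red); (x,y),rr=cv2.minEnclosingCircle(h); cv2.circle(m,(int(x),int(y+2)),int(rr),255,-1)
post=cv2.inRange(hsv,(0,0,110),(180,60,255))&m
n,l,s,ce=cv2.connectedComponentsWithStats(post)
for i in range(1,n): print(s[i],ce[i],ray(c,[ce[i]],.067)[0].round(4))
z=c['z_map']; p=(z>0)&(m>0); v,u=np.nonzero(p)
q=cv2.undistortPoints(np.c_[u,v].astype(float).reshape(-1,1,2),c['K'],c['D']).reshape(-1,2); q=np.c_[q*z[p][:,None],z[p]]; W=(q-c['t'])@c['R']
for lo,hi in((.06,.075),(.025,.037)):
    w=W[(W[:,2]>lo)&(W[:,2]<hi)]; print(len(w),w.mean(0).round(4),(w.min(0)+w.max(0))/2,np.ptp(w,0))
E
```

```text
((257.6859436035156, 162.4296417236328), 19.614513397216797)
body (461.4274597167969, 259.0027160644531) 42.34624481201172
[239 157   2   3   3] [239.33333333 158.        ] [0.4498 0.2413 0.067 ]
[238 161  16  22  30] [242.83333333 172.7       ] [0.4639 0.2443 0.067 ]
[264 161   1   1   1] [264. 161.] [0.453  0.2644 0.067 ]
[251 163  17  17 220] [258.99545455 170.95      ] [0.4624 0.2596 0.067 ]
[257 183   1   1   1] [257. 183.] [0.4742 0.2576 0.067 ]
225 [0.4626 0.2596 0.0668] [0.46301515 0.25960098 0.06459991] [0.01524448 0.01518263 0.00841067]
786 [0.4607 0.2586 0.0311] [0.46299203 0.25927466 0.03130811] [0.03966385 0.03861481 0.01060561]
```

```bash
python3 -m creep '[[0.7,-1.3,2,0.028,-0.002,-0.008,1],[0,0,2.5,0,0,0,0.6],[0,0,2.5,0,0,0,0.5],[0,0,1.5,0,0,0,0.5]]'; python3 -m creep '[[0,0,0,0,0,0,0.5]]'; python3 -c "
from h import *
go(.4628,.2595,.107,89.6)"
```

```text
time_s: 9.75
tool_pos: [0.4635, 0.2547, 0.155]
tool_rot: [-179.9, -0.1, 89.0]
force: [-0.7, -1.1, -0.3]
grip_width: 0.0704
time_s: 9.85
tool_pos: [0.4615, 0.2526, 0.1518]
tool_rot: [-179.6, 0.1, 88.9]
force: [-0.3, 0.3, -1.0]
grip_width: 0.0627
t 9.85 pos [0.4615 0.2526 0.1518] rot [-1.7963e+02  8.0000e-02  8.8910e+01] F [-0.3   0.33 -0.96] w 0.0627
shift cm [0.7  0.15 4.48] turn [-0.006  0.001 -0.012]
```

```bash
python3 -m creep '[[0.7,0.1,1,-0.006,0.001,-0.012,0.5],[0,0,1,0,0,0,0.5],[0,0,1,0,0,0,0.5],[0,0,0,0,0,0,0.5]]'; python3 -c "
from h import *
go(.4628,.2595,.107,89.6)"
```

```text
time_s: 10.25
tool_pos: [0.4626, 0.259, 0.1198]
tool_rot: [-180.0, -0.0, 89.5]
force: [0.4, 0.6, 0.4]
grip_width: 0.0443
t 10.25 pos [0.4626 0.259  0.1198] rot [-1.7997e+02 -1.0000e-02  8.9530e+01] F [0.4  0.62 0.44] w 0.0443
shift cm [0.05 0.02 1.28] turn [-0.001 -0.    -0.001]
```

```bash
python3 -m creep '[[0.05,0,0.8,0,0,0,0.4],[0,0,0.4,0,0,0,0.3],[0,0,0,0,0,0,0.05],[0,0,0,0,0,0,0.05],[0,0,0,0,0,0,0.05],[0,0,0,0,0,0,0.05]]' 25; python3 -c "
from h import *
go(.4628,.2595,.107,89.6)"
```

```text
time_s: 10.85
tool_pos: [0.4633, 0.2598, 0.1076]
tool_rot: [179.9, -0.1, 89.5]
force: [0.2, -0.2, -1.7]
grip_width: 0.0152
t 10.85 pos [0.4633 0.2598 0.1076] rot [ 1.7995e+02 -6.0000e-02  8.9520e+01] F [ 0.16 -0.21 -1.74] w 0.0152
shift cm [-0.03 -0.05  0.06] turn [ 0.001 -0.001 -0.001]
```

Gripped. Now lift and carry it to a spot in front of notch 1.

```bash
python3 -m creep '[[0,0,-1,0,0,0,0.05],[0,0,-1.5,0,0,0,0.05],[0,0,-1.5,0,0,0,0.05],[-2,0,-0.5,0,0,0,0.05],[-4,0.4,0,0,0,0,0.05],[-4,0.5,0,0,0,0,0.05],[-4,0.5,0,0,0,0,0.05],[-4,0.5,0,0,0,0,0.05],[-2,0,0,0,0,0,0.05],[0,0,0,0,0,0,0.05],[0,0,0,0,0,0,0.05]]'; python3 -c "
from h import *
go(.505,.0415,.105,89.6)"
```

```text
time_s: 11.95
tool_pos: [0.4797, 0.0459, 0.1587]
tool_rot: [179.7, -0.2, 89.4]
force: [-0.6, 0.6, -0.4]
grip_width: 0.0152
t 11.95 pos [0.4797 0.0459 0.1587] rot [179.74  -0.19  89.37] F [-0.61  0.58 -0.4 ] w 0.0152
shift cm [-0.43  2.51  5.38] turn [ 0.004 -0.003 -0.004]
```

```bash
python3 -m creep '[[-0.4,1.2,1,0.004,-0.003,-0.004,0.05],[0,1.2,1,0,0,0,0.05],[0,0,1,0,0,0,0.05],[0,0,0,0,0,0,0.05]]'; python3 -c "
from h import *
go(.505,.0415,.105,89.6)"
```

```text
time_s: 12.35
tool_pos: [0.5033, 0.0458, 0.1281]
tool_rot: [180.0, -0.2, 90.0]
force: [-0.7, -0.6, -1.8]
grip_width: 0.0154
t 12.35 pos [0.5033 0.0458 0.1281] rot [ 1.7999e+02 -1.6000e-01  8.9960e+01] F [-0.75 -0.55 -1.78] w 0.0154
shift cm [-0.44  0.17  2.31] turn [ 0.    -0.003  0.006]
```

```bash
python3 -m creep '[[-0.4,0.1,0.8,0,-0.003,0.006,0.05],[0,0,0.8,0,0,0,0.05],[0,0,0.3,0,0,0,0.05],[0,0,0,0,0,0,0.05]]'; python3 -c "
from h import *
go(.505,.0415,.105,89.6)"
```

```text
time_s: 12.75
tool_pos: [0.5028, 0.0433, 0.1075]
tool_rot: [-179.9, -0.0, 89.8]
force: [-0.5, -0.0, -1.1]
grip_width: 0.0153
t 12.75 pos [0.5028 0.0433 0.1075] rot [-1.7992e+02 -1.0000e-02  8.9760e+01] F [-0.5  -0.03 -1.09] w 0.0153
shift cm [-0.18  0.22  0.25] turn [-0.001 -0.     0.003]
```

```bash
python3 -m creep '[[-0.2,0.1,0.15,0,0,0.003,0.05],[0,0,0.1,0,0,0,0.05],[0,0,0.1,0,0,0,0.05]]'; python3 -c "
from h import *
go(.505,.0415,.105,89.6)"
```

```text
time_s: 13.05
tool_pos: [0.5041, 0.0412, 0.1044]
tool_rot: [-180.0, -0.0, 89.6]
force: [-0.2, 0.5, -1.5]
grip_width: 0.0154
t 13.05 pos [0.5041 0.0412 0.1044] rot [-1.7998e+02 -3.0000e-02  8.9570e+01] F [-0.22  0.5  -1.52] w 0.0154
shift cm [ 0.03  0.09 -0.06] turn [-0.    -0.001 -0.001]
```

Nearly at shelf height. I'll let it settle (release), then regrip lightly.

```bash
python3 -m creep '[[0,0,0.1,0,0,0,0.05],[0,0,0.05,0,0,0,0.05]]'; python3 -m creep '[[0,0,0,0,0,0,0.3],[0,0,0,0,0,0,0.3],[0,0,0,0,0,0,0.05],[0,0,0,0,0,0,0.05],[0,0,0,0,0,0,0.05]]' 12; python3 -c "
from h import *
go(.535,.0415,.105,89.6)"
```

```text
time_s: 13.25
tool_pos: [0.5045, 0.0409, 0.1042]
tool_rot: [-180.0, -0.1, 89.5]
force: [-3.1, -1.0, 2.6]
grip_width: 0.0151
time_s: 13.75
tool_pos: [0.5053, 0.041, 0.1045]
tool_rot: [179.9, -0.1, 89.5]
force: [-0.8, 0.3, -0.0]
grip_width: 0.0156
t 13.75 pos [0.5053 0.041  0.1045] rot [ 1.7988e+02 -8.0000e-02  8.9550e+01] F [-0.85  0.26 -0.03] w 0.0156
shift cm [ 0.07  2.97 -0.04] turn [ 0.002 -0.001 -0.001]
```

```bash
python3 -m creep '[[0,0.6,0,0,0,0,0.05],[0,0.6,0,0,0,0,0.05],[0,0.5,0,0,0,0,0.05],[0,0,0,0,0,0,0.05]]'; python3 -m creep '[[0,0.3,0,0,0,0,0.05],[0,0.3,0,0,0,0,0.05]]'; python3 -c "
from h import *
go(.54,.0415,.105,89.6)"
```

```text
time_s: 14.15
tool_pos: [0.5208, 0.0409, 0.1062]
tool_rot: [-179.7, -0.1, 89.6]
force: [0.6, 0.2, -1.1]
grip_width: 0.0155
time_s: 14.35
tool_pos: [0.5258, 0.0409, 0.1061]
tool_rot: [-179.5, -0.1, 89.6]
force: [-2.7, 0.3, 4.3]
grip_width: 0.0156
t 14.35 pos [0.5258 0.0409 0.1061] rot [-1.7953e+02 -1.3000e-01  8.9560e+01] F [-2.71  0.28  4.29] w 0.0156
shift cm [0.07 1.42 0.1 ] turn [-0.008 -0.002 -0.001]
```

```bash
python3 -m creep '[[0.05,0.3,0.1,-0.008,-0.002,0,0.05],[0,0.3,0,0,0,0,0.05]]'; python3 -m creep '[[0,0.3,0,0,0,0,0.05],[0,0.2,0,0,0,0,0.05]]'; python3 -c "
from h import *
go(.54,.0415,.105,89.6)"
```

```text
time_s: 14.55
tool_pos: [0.5322, 0.0412, 0.1058]
tool_rot: [-180.0, -0.0, 89.6]
force: [-1.8, 0.2, 1.7]
grip_width: 0.0153
time_s: 14.75
tool_pos: [0.5372, 0.0412, 0.1055]
tool_rot: [-179.9, -0.0, 89.6]
force: [-1.6, -1.1, 2.4]
grip_width: 0.0152
t 14.75 pos [0.5372 0.0412 0.1055] rot [-1.7993e+02 -2.0000e-02  8.9560e+01] F [-1.61 -1.12  2.44] w 0.0152
shift cm [0.03 0.28 0.05] turn [-0.001 -0.    -0.001]
```

```bash
python3 -m creep '[[0,0.15,0.03,0,0,0,0.05],[0,0.15,0,0,0,0,0.05]]'; python3 -m creep '[[0,0.15,0,0,0,0,0.05],[0,0.15,0,0,0,0,0.05]]'; python3 -c "
from h import *
go(.545,.0415,.105,89.6)"
```

```text
time_s: 14.95
tool_pos: [0.5406, 0.0411, 0.105]
tool_rot: [-179.9, -0.0, 89.6]
force: [-1.1, 0.1, 1.2]
grip_width: 0.0152
time_s: 15.15
tool_pos: [0.5435, 0.0412, 0.1046]
tool_rot: [-179.9, -0.0, 89.6]
force: [-2.6, -0.1, 2.1]
grip_width: 0.0156
t 15.15 pos [0.5435 0.0412 0.1046] rot [-1.7989e+02 -1.0000e-02  8.9560e+01] F [-2.64 -0.14  2.06] w 0.0156
shift cm [ 0.04  0.15 -0.04] turn [-0.002 -0.    -0.001]
```

```bash
python3 -m creep '[[0,0.15,0,0,0,0,0.05],[0,0.1,0,0,0,0,0.05]]'; python3 -m creep '[[0,0.1,0,0,0,0,0.05]]'; python3 -m creep '[[0,0.1,0,0,0,0,0.05]]'; python3 - <<'E'
from h import *
go(.545,.0415,.105,89.6)
c=cam('scene'); cv2.imwrite('pics/s3.png',cv2.resize(c['frame'][130:260,170:330],None,fx=4,fy=4,interpolation=cv2.INTER_CUBIC))
E
```

```text
time_s: 15.35
tool_pos: [0.5461, 0.0411, 0.1044]
tool_rot: [-179.9, -0.0, 89.6]
force: [-1.4, -0.1, 1.2]
grip_width: 0.0155
time_s: 15.45
tool_pos: [0.5472, 0.0412, 0.1043]
tool_rot: [-179.9, -0.0, 89.6]
force: [-1.4, -0.3, 1.8]
grip_width: 0.0153
time_s: 15.55
tool_pos: [0.5482, 0.0412, 0.1043]
tool_rot: [-179.9, -0.0, 89.6]
force: [-1.9, 0.3, 2.1]
grip_width: 0.0155
t 15.55 pos [0.5482 0.0412 0.1043] rot [-179.86   -0.     89.56] F [-1.9   0.31  2.11] w 0.0155
shift cm [ 0.03 -0.32 -0.07] turn [-0.002 -0.    -0.001]
```

View pics/s3.png

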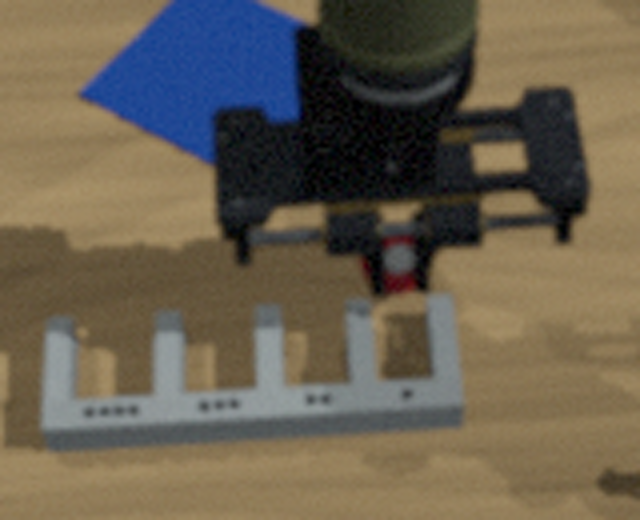

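The crop shows the stopper lined up with the 1-dot notch, body front edge at about (400,290) near the mouth plane (row ~300). I'll check the post position against the TCP for slip.

```bash
python3 - <<'E'
from h import *
import pickle
c=pickle.load(open('scene.pkl','rb'))
px=lambda x,y:(170+x/4-.375,130+y/4-.375)
print('post',ray(c,[px(398,258)],.064)[0].round(4))
print('tips',ray(c,[px(360,302),px(440,296),px(268,308)],.024).round(4)[:,:2])
print('body front',ray(c,[px(400,290)],.028)[0].round(4))
E
python3 -m creep '[[0,0.15,0,0,0,0,0.05]]'; python3 -m creep '[[0,0.15,0,0,0,0,0.05]]'
```

```text
post [0.5549 0.0398 0.064 ]
tips [[ 0.5538  0.0184]
 [ 0.5536  0.0636]
 [ 0.5533 -0.0334]]
body front [0.5503 0.0413 0.028 ]
time_s: 15.7
tool_pos: [0.5499, 0.0412, 0.1043]
tool_rot: [-179.9, -0.0, 89.6]
force: [-1.7, 0.6, 2.4]
grip_width: 0.0153
time_s: 15.8
tool_pos: [0.5515, 0.0411, 0.1043]
tool_rot: [-179.9, -0.0, 89.6]
force: [-1.2, 1.0, 1.6]
grip_width: 0.0154
```

The post top reads further +x than the TCP and looks axis-on, so the stopper has caught at notch 1 and is pivoting forward between the pads, since the jaw axis lies along y. I'll back off, let it stand, and regrip with the jaws along x so that it can't tilt.

```bash
python3 -m creep '[[0,-0.3,0,0,0,0,0.05],[0,-0.3,0,0,0,0,0.05],[0,-0.3,0,0,0,0,0.05],[0,-0.3,0,0,0,0,0.05],[0,0,0,0,0,0,0.05]]';  python3 - <<'E'
from h import *
go(.53,.0415,.105,89.6)
c=cam('scene'); cv2.imwrite('pics/s4.png',cv2.resize(c['frame'][150:230,210:310],None,fx=6,fy=6,interpolation=cv2.INTER_CUBIC))
E
```

```text
time_s: 16.3
tool_pos: [0.5407, 0.0412, 0.1049]
tool_rot: [179.8, -0.0, 89.6]
force: [-0.0, 0.1, -0.4]
grip_width: 0.0152
t 16.3 pos [0.5407 0.0412 0.1049] rot [ 1.798e+02 -1.000e-02  8.956e+01] F [-0.04  0.07 -0.44] w 0.0152
shift cm [ 0.02 -1.07 -0.02] turn [ 0.003 -0.    -0.001]
```

View pics/s4.png

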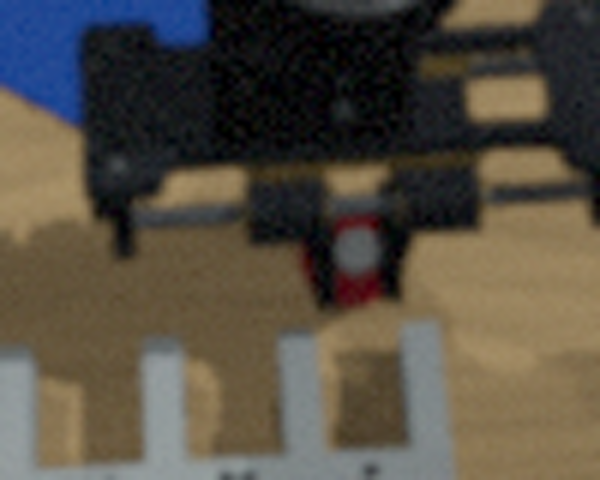

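The post still looks axis-on: grey disc at (357,250) with red both above and below it. So it's tilted forward within the pads, and the shelf friction on the rubber tipped it. I'll measure the tilt from depth before deciding.

```bash
cat >> h.py <<'E'
def cloud(c):
    v,u=np.mgrid[0:384,0:512]; q=cv2.undistortPoints(np.c_[u.ravel(),v.ravel()].astype(float).reshape(-1,1,2),c['K'],c['D']).reshape(384,512,2)
    z=c['z_map']; return ((np.dstack([q*z[...,None],z])-np.array(c['t']).ravel()).reshape(-1,3)@np.array(c['R'])).reshape(384,512,3)
def stopper(n='scene',y0=.04):
    "red points and grey post points near the held stopper, with world coords"
    c=cam(n); W=cloud(c); hsv=cv2.cvtColor(c['frame'],cv2.COLOR_BGR2HSV); o=env.get_obs(); p=o['tool_pos']
    near=(np.hypot(W[...,0]-p[0],W[...,1]-p[1])<.045)&(W[...,2]>-.01)&(W[...,2]<.075)
    red=((hsv[...,0]>165)|(hsv[...,0]<6))&(hsv[...,1]>120)&(hsv[...,2]>40)&near
    post=(hsv[...,1]<60)&(hsv[...,2]>95)&near&(abs(W[...,1]-p[1])<.012)&(W[...,2]>.035)
    for nm,m in(('red',red),('post',post)):
        w=W[m]; print(n,nm,len(w))
        if len(w): print('  mean',w.mean(0).round(4),'x',np.percentile(w[:,0],[3,50,97]).round(4),'y',np.percentile(w[:,1],[3,97]).round(4),'z',np.percentile(w[:,2],[3,50,97]).round(4))
    return W,red,post
E
python3 - <<'E'
from h import *
go(.53,.0415,.105,89.6)
W,r,p=stopper()
v,u=np.nonzero(r|p)
for a,b in sorted(zip(v,u)):
    if b%3==0: print(a,b,W[a,b].round(3),'R' if r[a,b] else 'P')
E
```

```text
t 16.35 pos [0.5408 0.0412 0.1049] rot [179.8   -0.    89.56] F [-0.24 -0.41 -0.26] w 0.0155
shift cm [ 0.02 -1.08 -0.02] turn [ 0.003 -0.    -0.001]
scene red 56
  mean [0.5333 0.0399 0.034 ] x [0.5148 0.5357 0.5516] y [0.0221 0.0487] z [0.0234 0.0294 0.0631]
scene post 2
  mean [0.5476 0.0413 0.0618] x [0.5475 0.5476 0.5476] y [0.0402 0.0423] z [0.0616 0.0618 0.062 ]
186 267 [0.515 0.039 0.042] R
186 270 [0.517 0.045 0.043] R
187 267 [0.518 0.038 0.042] R
187 270 [0.517 0.045 0.041] R
192 270 [0.547 0.042 0.062] P
193 261 [0.551 0.022 0.065] R
194 261 [0.552 0.022 0.063] R
195 261 [0.53  0.023 0.03 ] R
196 267 [0.533 0.037 0.029] R
196 270 [0.533 0.044 0.027] R
197 267 [0.535 0.037 0.027] R
197 270 [0.537 0.043 0.029] R
197 273 [0.549 0.049 0.045] R
198 267 [0.537 0.037 0.026] R
198 270 [0.537 0.043 0.025] R
198 273 [0.553 0.049 0.046] R
199 267 [0.539 0.036 0.025] R
199 270 [0.542 0.043 0.028] R
199 273 [0.551 0.049 0.04 ] R
200 267 [0.541 0.036 0.024] R
```

Body top surface slopes about 35°, with its front bottom edge on the shelf. Dragging it back (-x) while it touches will turn it upright the same way it tipped. I won't release it until it's upright.

```bash
python3 -m creep '[[0,-0.5,0,0,0,0,0.05],[0,-0.5,0,0,0,0,0.05],[0,-0.4,0,0,0,0,0.05]]';  python3 - <<'E'
from h import *
go(.505,.0415,.106,89.6)
W,r,p=stopper()
v,u=np.nonzero(r)
for a,b in sorted(zip(v,u)):
    if b in(267,268): print(a,b,W[a,b].round(3))
E
```

```text
time_s: 16.7
tool_pos: [0.5268, 0.0413, 0.1049]
tool_rot: [179.7, 0.0, 89.5]
force: [0.4, 0.6, -0.5]
grip_width: 0.0154
t 16.7 pos [0.5268 0.0413 0.1049] rot [1.7973e+02 1.0000e-02 8.9550e+01] F [ 0.4   0.56 -0.46] w 0.0154
shift cm [ 0.01 -2.18 -0.12] turn [ 0.005  0.    -0.001]
scene red 59
  mean [0.5194 0.0391 0.0341] x [0.4998 0.522  0.5371] y [0.0224 0.0489] z [0.024  0.0301 0.0589]
scene post 3
  mean [0.5335 0.0414 0.0642] x [0.5319 0.5336 0.535 ] y [0.0395 0.0435] z [0.0634 0.0638 0.0651]
181 267 [0.5   0.04  0.041]
181 268 [0.499 0.042 0.04 ]
182 267 [0.502 0.04  0.04 ]
182 268 [0.503 0.042 0.041]
191 267 [0.518 0.038 0.028]
191 268 [0.521 0.04  0.032]
192 267 [0.523 0.038 0.03 ]
192 268 [0.521 0.04  0.028]
193 267 [0.523 0.038 0.026]
193 268 [0.523 0.04  0.026]
194 267 [0.525 0.038 0.025]
194 268 [0.526 0.04  0.026]
195 267 [0.527 0.037 0.024]
195 268 [0.527 0.04  0.024]
```

It slides without turning. The deterministic fix is to lift it, tilt the gripper 33° about the jaw axis so the stopper hangs upright, set it down, release, and regrip with the jaws along x.

```bash
python3 -m creep '[[0,-1,-1.5,0,0,0,0.05],[0,-1.5,-1.5,0,0,0,0.05],[0,-1.5,-0.5,0,0,0,0.05],[0,0,0,-0.14,0,0,0.05],[0,0,0,-0.14,0,0,0.05],[0,0,0,-0.14,0,0,0.05],[0,0,0,-0.14,0,0,0.05],[0,0,0,0,0,0,0.05]]' 20;  python3 - <<'E'
from h import *
go(.505,.0415,.106,89.6)
W,r,p=stopper()
E
```

```text
time_s: 17.55
tool_pos: [0.4788, 0.041, 0.1372]
tool_rot: [147.2, 0.0, 89.7]
force: [-0.7, -1.0, -2.8]
grip_width: 0.015
t 17.55 pos [0.4788 0.041  0.1372] rot [1.4721e+02 4.0000e-02 8.9660e+01] F [-0.71 -0.96 -2.84] w 0.015
shift cm [0.06 0.51 4.04] turn [0.572 0.    0.001]
scene red 145
  mean [0.5195 0.0397 0.0623] x [0.5128 0.5202 0.5245] y [0.0233 0.0566] z [0.0473 0.0645 0.0722]
scene post 0
```

```bash
sed -i 's/W\[...,2\]<.075/W[...,2]<.13/; s/<.045)/<.06)/' h.py; python3 - <<'E'
from h import *
W,r,p=stopper()
v,u=np.nonzero(r|p)
for a,b in sorted(zip(v,u)):
    if b in(266,268,270): print(a,b,W[a,b].round(3),'RP'[int(p[a,b])])
E
```

```text
scene red 157
  mean [0.5219 0.0399 0.0654] x [0.5147 0.5226 0.5275] y [0.0231 0.0562] z [0.048  0.0667 0.0881]
scene post 31
  mean [0.5095 0.0399 0.1076] x [0.503  0.5102 0.5153] y [0.033  0.0457] z [0.1045 0.1077 0.1101]
163 266 [0.503 0.038 0.108] P
163 268 [0.505 0.042 0.11 ] P
164 266 [0.506 0.037 0.109] P
164 268 [0.508 0.042 0.11 ] P
165 266 [0.507 0.037 0.106] P
165 268 [0.511 0.041 0.11 ] P
165 270 [0.51  0.046 0.109] P
166 266 [0.511 0.037 0.108] P
166 268 [0.512 0.041 0.108] P
166 270 [0.511 0.046 0.107] P
167 266 [0.513 0.037 0.107] P
167 268 [0.514 0.041 0.107] P
167 270 [0.513 0.045 0.106] P
168 268 [0.516 0.041 0.106] P
168 270 [0.511 0.046 0.1  ] P
178 266 [0.517 0.036 0.074] R
178 268 [0.516 0.041 0.072] R
178 270 [0.517 0.045 0.072] R
179 266 [0.519 0.036 0.073] R
179 268 [0.522 0.04  0.076] R
179 270 [0.519 0.045 0.072] R
180 266 [0.524 0.036 0.075] R
180 268 [0.521 0.04  0.071] R
180 270 [0.524 0.045 0.074] R
181 266 [0.524 0.036 0.072] R
181 268 [0.524 0.04  0.071] R
181 270 [0.526 0.044 0.073] R
182 266 [0.526 0.035 0.071] R
182 268 [0.527 0.04  0.072] R
182 270 [0.525 0.044 0.068] R
183 266 [0.525 0.036 0.065] R
183 268 [0.524 0.04  0.065] R
183 270 [0.525 0.044 0.065] R
184 266 [0.528 0.035 0.066] R
184 268 [0.526 0.04  0.063] R
184 270 [0.525 0.044 0.061] R
185 266 [0.525 0.035 0.059] R
185 268 [0.526 0.04  0.06 ] R
185 270 [0.525 0.044 0.058] R
186 266 [0.528 0.035 0.059] R
186 268 [0.528 0.04  0.058] R
186 270 [0.525 0.044 0.054] R
187 266 [0.527 0.035 0.054] R
187 268 [0.527 0.04  0.053] R
187 270 [0.527 0.044 0.053] R
188 268 [0.523 0.04  0.045] R
188 270 [0.524 0.045 0.045] R
```

It's now nearly upright, with its base about 44 mm up. Setting it down.

```bash
python3 -m creep '[[0,-0.7,1.1,0,0,0,0.05],[0,-0.7,1.1,0,0,0,0.05],[0,-0.5,0.7,0,0,0,0.05],[0,0,0,0,0,0,0.05]]'; python3 -c "
from h import *
go(.505,.0415,.106,89.6)
stopper()"
```

```text
time_s: 18.05
tool_pos: [0.4909, 0.0406, 0.1099]
tool_rot: [147.1, -0.1, 89.2]
force: [-0.0, -0.2, -2.1]
grip_width: 0.0152
t 18.05 pos [0.4909 0.0406 0.1099] rot [ 1.4706e+02 -7.0000e-02  8.9170e+01] F [-0.05 -0.22 -2.09] w 0.0152
shift cm [0.11 0.97 1.09] turn [ 0.575  0.001 -0.008]
scene red 153
  mean [0.532  0.0391 0.0356] x [0.5248 0.5326 0.5373] y [0.022  0.0555] z [0.0178 0.0367 0.0576]
scene post 30
  mean [0.5194 0.0392 0.0786] x [0.513  0.5197 0.5249] y [0.0335 0.0448] z [0.0736 0.0794 0.0813]
```

```bash
python3 -m creep '[[0,-1.0,-0.1,0,0,0,0.05],[0,-0.8,0.2,0,0,0,0.05],[0,0,0,0,0,0,0.05]]'; python3 -c "
from h import *
go(.505,.0415,.106,89.6)
stopper()"
```

```text
time_s: 18.4
tool_pos: [0.4816, 0.0406, 0.105]
tool_rot: [146.9, -0.0, 89.1]
force: [0.3, 0.2, -0.6]
grip_width: 0.0153
t 18.4 pos [0.4816 0.0406 0.105 ] rot [ 1.4687e+02 -3.0000e-02  8.9120e+01] F [ 0.32  0.21 -0.61] w 0.0153
shift cm [0.12 2.01 1.2 ] turn [ 0.578  0.002 -0.008]
scene red 150
  mean [0.5229 0.0385 0.0309] x [0.5156 0.5239 0.5282] y [0.0222 0.0555] z [0.0137 0.0333 0.0523]
scene post 30
  mean [0.5106 0.0391 0.0743] x [0.5027 0.5109 0.516 ] y [0.0327 0.0458] z [0.0707 0.0742 0.0772]
```

Base is about 10 mm up. Lowering in small steps until contact.

```bash
python3 -m creep '[[0,-0.27,0.42,0,0,0,0.05],[0,-0.1,0.15,0,0,0,0.05]]'; python3 -m creep '[[0,-0.1,0.15,0,0,0,0.05]]';python3 -m creep '[[0,-0.1,0.15,0,0,0,0.05]]'; python3 -c "
from h import *
go(.505,.0415,.106,89.6)
stopper()"
```

```text
time_s: 18.65
tool_pos: [0.4842, 0.0401, 0.1005]
tool_rot: [146.7, -0.1, 89.0]
force: [-0.8, 0.2, -1.3]
grip_width: 0.0152
time_s: 18.75
tool_pos: [0.4849, 0.0403, 0.0993]
tool_rot: [146.6, -0.1, 89.0]
force: [0.9, 0.6, -1.4]
grip_width: 0.0154
time_s: 18.85
tool_pos: [0.4853, 0.0407, 0.0978]
tool_rot: [146.6, -0.1, 89.0]
force: [-0.1, -0.5, -1.2]
grip_width: 0.0154
t 18.85 pos [0.4853 0.0407 0.0978] rot [ 1.4657e+02 -1.3000e-01  8.9040e+01] F [-0.07 -0.52 -1.17] w 0.0154
shift cm [0.11 2.1  0.4 ] turn [ 0.584  0.001 -0.01 ]
scene red 156
  mean [0.5265 0.0394 0.0239] x [0.519  0.5275 0.5321] y [0.0219 0.0563] z [0.0065 0.0271 0.0461]
scene post 26
  mean [0.5146 0.0391 0.0669] x [0.5096 0.5149 0.52  ] y [0.0322 0.0452] z [0.0625 0.0673 0.0693]
```

```bash
python3 -m creep '[[0,-0.1,0.12,0,0,0,0.05]]'; python3 -m creep '[[0,-0.1,0.12,0,0,0,0.05]]';python3 -m creep '[[0,-0.1,0.12,0,0,0,0.05]]'; python3 -c "
from h import *
go(.505,.0415,.106,89.6)
stopper()"
```

```text
time_s: 19.0
tool_pos: [0.4851, 0.0413, 0.0961]
tool_rot: [146.6, -0.1, 89.1]
force: [0.1, -0.2, -1.2]
grip_width: 0.0152
time_s: 19.1
tool_pos: [0.4856, 0.0418, 0.0953]
tool_rot: [146.5, -0.1, 89.2]
force: [-5.8, -2.8, 14.3]
grip_width: 0.0155
time_s: 19.2
tool_pos: [0.4868, 0.0419, 0.0954]
tool_rot: [146.3, -0.1, 89.2]
force: [-8.6, -2.4, 16.3]
grip_width: 0.0152
t 19.2 pos [0.4868 0.0419 0.0954] rot [146.28  -0.15  89.17] F [-8.61 -2.37 16.32] w 0.0152
shift cm [-0.01  2.1   0.13] turn [ 0.589 -0.    -0.008]
scene red 149
  mean [0.527  0.0394 0.0219] x [0.5187 0.5277 0.5331] y [0.0221 0.0563] z [0.0048 0.0229 0.0453]
scene post 30
  mean [0.5155 0.0402 0.0693] x [0.5049 0.5161 0.5217] y [0.0339 0.0473] z [0.0614 0.0655 0.1295]
```

```bash
python3 -m creep '[[0,0.05,-0.08,0,0,0,0.05],[0,0,0,0,0,0,0.3],[0,0,0,0,0,0,0.5],[0,0,0,0,0,0,0.6],[0,0,-1,0,0,0,0.7],[0,-1,-2.5,0,0,0,0.7],[0,0,-3,0,0,0,0.7],[0,0,-2,0.14,0,0,0.7],[0,0,0,0.14,0,0,0.7],[0,0,0,0.14,0,0.14,0.7],[0,0,0,0.14,0,0.1,0.7],[0,0,0,0,0,0.14,0.7],[0,0,0,0,0,0.14,0.7]]'; python3 - <<'E'
from h import *
go(.505,.0415,.106,0)
c=cam('scene'); cv2.imwrite('pics/s5.png',cv2.resize(c['frame'][140:240,170:310],None,fx=4,fy=4,interpolation=cv2.INTER_CUBIC))
W=cloud(c); hsv=cv2.cvtColor(c['frame'],cv2.COLOR_BGR2HSV)
roi=(abs(W[...,0]-.515)<.04)&(abs(W[...,1]-.04)<.035)&(W[...,2]>.004)
for lo,hi in((.022,.033),(.055,.072)):
    w=W[roi&(W[...,2]>lo)&(W[...,2]<hi)]; print(len(w),w.mean(0).round(4),((np.percentile(w,2,0)+np.percentile(w,98,0))/2).round(4))
E
```

```text
time_s: 20.55
tool_pos: [0.4558, 0.0373, 0.1468]
tool_rot: [177.0, -3.7, 60.9]
force: [0.6, 0.3, -0.7]
grip_width: 0.0607
t 20.55 pos [0.4558 0.0373 0.1468] rot [176.96  -3.69  60.87] F [ 0.55  0.29 -0.68] w 0.0607
shift cm [2.5  3.86 4.46] turn [ 0.014 -0.086  1.06 ]
183 [0.5207 0.0399 0.0281] [0.5253 0.0397 0.0273]
47 [0.5155 0.0402 0.0627] [0.5141 0.0408 0.0617]
```

View pics/s5.png

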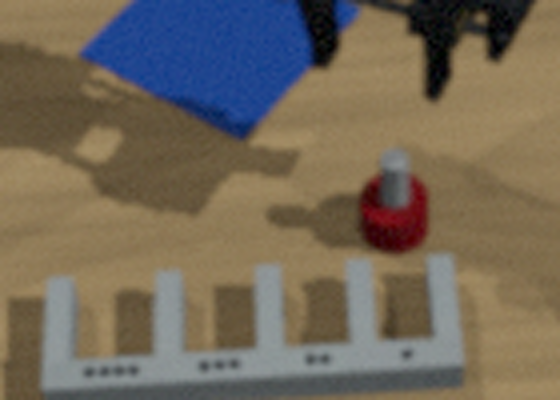

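The stopper stands upright and free at (395,200) in the crop, in front of the 1-dot notch. Turning the gripper so its jaws lie along x.

```bash
python3 -m creep '[[0,0,-2,0.014,-0.08,0.14,0.7],[0,0,-1,0,0,0.14,0.7],[0,0,0,0,0,0.14,0.7],[0,0,0,0,0,0.14,0.7],[0,0,0,0,0,0.14,0.7],[0,0,0,0,0,0.14,0.7],[0,0,0,0,0,0.14,0.7],[0,0,0,0,0,0.08,0.7],[0,0,0,0,0,0,0.7]]'; python3 - <<'E'
from h import *
go(.513,.0405,.15,-.4)
o=env.get_obs(); c=wfix(o,cam('wrist')); W=cloud(c)
roi=(abs(W[...,0]-.513)<.03)&(abs(W[...,1]-.04)<.03)
for lo,hi in((.022,.033),(.055,.072)):
    w=W[roi&(W[...,2]>lo)&(W[...,2]<hi)]; print(len(w), len(w) and (w.mean(0).round(4),((w.min(0)+w.max(0))/2).round(4),np.ptp(w,0).round(4)))
s=cam('scene'); W=cloud(s); np.save('Ws.npy',W)
roi=(abs(W[...,0]-.513)<.04)&(abs(W[...,1]-.04)<.03)
w=W[roi&(W[...,2]>.059)&(W[...,2]<.07)]; print('scene',len(w),w.mean(0))
i=s['frame']; 
print('scene ray',ray(s,[(268.4,178.9)],.064)[0].round(4))
E
```

```text
time_s: 21.5
tool_pos: [0.4528, 0.0373, 0.176]
tool_rot: [178.6, -1.6, -0.1]
force: [0.1, 0.5, -0.2]
grip_width: 0.0608
t 21.5 pos [0.4528 0.0373 0.176 ] rot [ 1.786e+02 -1.590e+00 -1.500e-01] F [ 0.09  0.47 -0.16] w 0.0608
shift cm [ 5.95 -0.4   2.76] turn [ 0.024 -0.028  0.004]
1195 (array([0.5103, 0.0459, 0.0279]), array([0.5133, 0.0423, 0.0275]), array([0.0404, 0.0403, 0.0108]))
398 (array([0.5123, 0.0434, 0.063 ]), array([0.513 , 0.0427, 0.0605]), array([0.0155, 0.0153, 0.0108]))
scene 38 [0.51471852 0.04039154 0.06418574]
scene ray [0.5122 0.042  0.064 ]
```

```bash
python3 -m creep '[[3,-0.3,0,0.024,-0.028,0,0.7],[3,-0.2,0.5,0,0,0,0.7],[0,0,1,0,0,0,0.6],[0,0,0,0,0,0,0.6]]'; python3 - <<'E'
from h import *
go(.513,.0425,.104,-.4)
o=env.get_obs(); c=wfix(o,cam('wrist')); W=cloud(c)
roi=(abs(W[...,0]-.513)<.03)&(abs(W[...,1]-.042)<.03)
for lo,hi in((.022,.033),(.055,.072)):
    w=W[roi&(W[...,2]>lo)&(W[...,2]<hi)]; print(len(w), len(w) and (w.mean(0).round(4),((w.min(0)+w.max(0))/2).round(4),np.ptp(w,0).round(4)))
E
```

```text
time_s: 22.0
tool_pos: [0.513, 0.0423, 0.1604]
tool_rot: [180.0, 0.2, 0.5]
force: [-0.2, 0.2, -0.4]
grip_width: 0.0544
t 22.0 pos [0.513  0.0423 0.1604] rot [1.7997e+02 1.6000e-01 5.4000e-01] F [-0.24  0.16 -0.36] w 0.0544
shift cm [ 0.01 -0.03  5.64] turn [0.001 0.003 0.016]
1313 (array([0.5133, 0.0468, 0.0279]), array([0.5132, 0.043 , 0.0274]), array([0.0396, 0.039 , 0.0105]))
437 (array([0.5133, 0.0436, 0.0631]), array([0.5133, 0.0426, 0.0604]), array([0.0156, 0.0155, 0.0103]))
```

```bash
python3 -m creep '[[0,0,2,0,0.003,0.016,0.5],[0,0,1.5,0,0,0,0.45],[0,0,1,0,0,0,0.45],[0,0,0.3,0,0,0,0.45],[0,0,0,0,0,0,0.45]]'; python3 -c "
from h import *
go(.5132,.0427,.105,-.4)"
```

```text
time_s: 22.55
tool_pos: [0.5113, 0.0423, 0.1137]
tool_rot: [179.9, -0.2, -0.2]
force: [0.2, 0.6, 0.1]
grip_width: 0.0393
t 22.55 pos [0.5113 0.0423 0.1137] rot [ 1.7989e+02 -2.2000e-01 -1.5000e-01] F [0.19 0.56 0.07] w 0.0393
shift cm [ 0.18 -0.05  0.87] turn [ 0.002 -0.004  0.004]
```

```bash
python3 -m creep '[[0.15,-0.05,0.6,0.002,-0.004,0.004,0.4],[0,0,0.2,0,0,0,0.3],[0,0,0,0,0,0,0.05],[0,0,0,0,0,0,0.05],[0,0,0,0,0,0,0.05]]' 35; python3 -c "
from h import *
go(.5132,.0427,.105,-.4)"
```

```text
time_s: 23.05
tool_pos: [0.514, 0.0428, 0.107]
tool_rot: [-180.0, -0.2, -0.4]
force: [0.4, 0.2, -0.3]
grip_width: 0.0151
t 23.05 pos [0.514  0.0428 0.107 ] rot [-1.7999e+02 -1.5000e-01 -3.8000e-01] F [ 0.38  0.21 -0.29] w 0.0151
shift cm [-0.08  0.01  0.2 ] turn [-0.    -0.003  0.   ]
```

```bash
python3 -m creep '[[0.5,0.1,0,0,-0.002,0,0.05],[0.5,0,0,0,0,0,0.05],[0.4,0,0,0,0,0,0.05]]'; python3 -m creep '[[0.2,0,0,0,0,0,0.05],[0.2,0,0,0,0,0,0.05]]';python3 -m creep '[[0.15,0,0,0,0,0,0.05]]'; python3 -c "
from h import *
go(.538,.0415,.107,-.4)"
```

```text
time_s: 23.35
tool_pos: [0.5285, 0.0416, 0.107]
tool_rot: [180.0, -0.0, -0.4]
force: [0.8, -0.5, -1.0]
grip_width: 0.0148
time_s: 23.55
tool_pos: [0.5333, 0.0415, 0.1069]
tool_rot: [-180.0, 0.0, -0.4]
force: [-2.2, 0.6, 0.2]
grip_width: 0.0149
time_s: 23.65
tool_pos: [0.5349, 0.0415, 0.1069]
tool_rot: [-180.0, 0.0, -0.4]
force: [-1.8, -0.7, 1.5]
grip_width: 0.0149
t 23.65 pos [0.5349 0.0415 0.1069] rot [-1.7999e+02  5.0000e-02 -4.0000e-01] F [-1.8  -0.69  1.5 ] w 0.0149
shift cm [ 0.31 -0.   -0.01] turn [-0.     0.001  0.   ]
```

Very steady now. Touching the notch-1 mouth in 1 mm steps.

```bash
for i in 1 2 3 4; do python3 -m creep '[[0.1,0,0,0,0,0,0.05]]' | tr '\n' ' '; echo; done
```

```text
time_s: 23.75 tool_pos: [0.5359, 0.0415, 0.1069] tool_rot: [-180.0, 0.1, -0.4] force: [-0.8, -0.0, -0.1] grip_width: 0.015 
time_s: 23.85 tool_pos: [0.5368, 0.0415, 0.1069] tool_rot: [-180.0, 0.1, -0.4] force: [-0.3, -0.4, 1.5] grip_width: 0.015 
time_s: 23.95 tool_pos: [0.5379, 0.0416, 0.107] tool_rot: [180.0, 0.1, -0.4] force: [0.2, -0.5, -0.0] grip_width: 0.0148 
time_s: 24.05 tool_pos: [0.5389, 0.0416, 0.1069] tool_rot: [180.0, 0.1, -0.4] force: [-0.9, 0.3, 0.7] grip_width: 0.015
```

```bash
for i in 1 2 3 ; do python3 -m creep '[[0.1,0,0,0,0,0,0.05]]' | tr '\n' ' '; echo; done
```

```text
time_s: 24.15 tool_pos: [0.54, 0.0416, 0.1069] tool_rot: [180.0, 0.1, -0.4] force: [-1.1, -0.2, -0.0] grip_width: 0.0149 
time_s: 24.25 tool_pos: [0.5406, 0.0416, 0.107] tool_rot: [180.0, 0.2, -0.4] force: [-4.0, 0.5, 3.3] grip_width: 0.0152 
time_s: 24.35 tool_pos: [0.5408, 0.0416, 0.107] tool_rot: [180.0, 0.3, -0.4] force: [-5.1, 0.4, 4.6] grip_width: 0.0147
```

```bash
python3 -m creep '[[0.15,0,0,0,0,0,0.05]]' | tr '\n' ' ';  python3 -m creep '[[-0.5,0,0,0,0,0,0.05],[-0.5,0,-0.2,0,0,0,0.05],[-0.5,0,-0.3,0,0,0,0.05],[0,1.5,0,0,0,0,0.05],[0,1.5,0,0,0,0,0.05],[0,1,0,0,0,0,0.05],[0,0.5,0,0,0,0,0.05],[0,0,0,0,0,0,0.05]]'; python3 -c "
from h import *
go(.526,-.007,.107,-.4)"
```

```text
time_s: 24.45 tool_pos: [0.5413, 0.0417, 0.1071] tool_rot: [180.0, 0.4, -0.4] force: [-5.9, 0.9, 6.2] grip_width: 0.015 time_s: 25.25
tool_pos: [0.526, -0.004, 0.1131]
tool_rot: [-180.0, 0.0, -0.3]
force: [0.7, 0.5, -1.3]
grip_width: 0.0151
t 25.25 pos [ 0.526  -0.004   0.1131] rot [-1.8e+02  4.0e-02 -2.8e-01] F [ 0.66  0.48 -1.26] w 0.0151
shift cm [0.   0.3  0.61] turn [-0.     0.001  0.002]
```

Notch 1 is blocked: about 6 N with the axis at x≈0.541 and no further travel. Now notch 2.

```bash
python3 -m creep '[[0,0.3,0.3,0,0,0,0.05],[0,0,0.2,0,0,0,0.05],[0,0,0.1,0,0,0,0.05]]'|tr '\n' ' '; python3 -m creep '[[0,0,0.05,0,0,0,0.05]]'; python3 -c "
from h import *
go(.526,-.007,.107,-.4)"
```

```text
time_s: 25.55 tool_pos: [0.5261, -0.0059, 0.1068] tool_rot: [-179.9, -0.0, -0.2] force: [-1.3, 1.0, 5.1] grip_width: 0.0149 time_s: 25.65
tool_pos: [0.5262, -0.0057, 0.1068]
tool_rot: [-180.0, 0.0, -0.2]
force: [-3.4, -2.6, 7.8]
grip_width: 0.0151
t 25.65 pos [ 0.5262 -0.0057  0.1068] rot [-1.7997e+02  2.0000e-02 -1.8000e-01] F [-3.41 -2.62  7.85] w 0.0151
shift cm [-0.02  0.13 -0.02] turn [-0.001  0.     0.004]
```

```bash
python3 -m creep '[[0,0.13,-0.05,0,0,0.004,0.05],[0.4,0,0,0,0,0,0.05],[0.4,0,0,0,0,0,0.05],[0.4,0,0,0,0,0,0.05]]'|tr '\n' ' '; echo; for i in 1 2 3 ; do python3 -m creep '[[0.12,0,0,0,0,0,0.05]]' | tr '\n' ' '; echo; done
```

```text
time_s: 26.05 tool_pos: [0.5388, -0.0061, 0.107] tool_rot: [-179.9, 0.0, -0.3] force: [-0.5, -0.5, -1.4] grip_width: 0.0149 
time_s: 26.15 tool_pos: [0.5407, -0.006, 0.1069] tool_rot: [-179.9, -0.0, -0.3] force: [0.5, 0.6, -1.0] grip_width: 0.0149 
time_s: 26.25 tool_pos: [0.5416, -0.0059, 0.1069] tool_rot: [-179.9, 0.1, -0.3] force: [-1.8, 0.1, 2.6] grip_width: 0.0149 
time_s: 26.35 tool_pos: [0.5427, -0.0059, 0.107] tool_rot: [-179.9, 0.1, -0.3] force: [-1.5, -0.5, 0.9] grip_width: 0.015
```

```bash
python3 -m creep '[[0.1,0.1,0,0,0,0,0.05]]'|tr '\n' ' '; echo; for i in 1 2 3 ; do python3 -m creep '[[0.1,0,0,0,0,0,0.05]]' | tr '\n' ' '; echo; done
```

```text
time_s: 26.45 tool_pos: [0.5437, -0.0066, 0.107] tool_rot: [-179.9, 0.1, -0.3] force: [-0.6, 0.6, 0.7] grip_width: 0.0146 
time_s: 26.55 tool_pos: [0.5444, -0.0067, 0.107] tool_rot: [-179.9, 0.2, -0.3] force: [-3.7, -0.9, 2.9] grip_width: 0.0152 
time_s: 26.65 tool_pos: [0.5448, -0.0067, 0.107] tool_rot: [-179.9, 0.3, -0.3] force: [-5.2, 0.6, 5.1] grip_width: 0.0151 
time_s: 26.75 tool_pos: [0.545, -0.0067, 0.107] tool_rot: [-179.9, 0.4, -0.3] force: [-5.3, 0.4, 5.0] grip_width: 0.015
```

Notch 2 is blocked at x≈0.545, where a 40.5 mm body should catch. On to notch 3.

```bash
python3 -m creep '[[-0.6,0,0,0,-0.005,0,0.05],[-0.6,0,-0.2,0,0,0,0.05],[-0.6,0,-0.3,0,0,0,0.05],[0,1.5,0,0,0,0,0.05],[0,1.5,0,0,0,0,0.05],[0,1.2,0,0,0,0,0.05],[0,0.8,0,0,0,0,0.05],[0,0,0,0,0,0,0.05]]'|tr '\n' ' '; python3 -c "
from h import *
go(.526,-.0608,.107,-.4)"
```

```text
time_s: 27.55 tool_pos: [0.5263, -0.0582, 0.1129] tool_rot: [-179.9, 0.3, -0.2] force: [-0.3, -0.4, -0.8] grip_width: 0.015 t 27.55 pos [ 0.5263 -0.0582  0.1129] rot [-179.93    0.29   -0.23] F [-0.27 -0.37 -0.76] w 0.015
shift cm [-0.02  0.26  0.59] turn [-0.001  0.005  0.003]
```

```bash
python3 -m creep '[[0,0.25,0.3,0,0.005,0.003,0.05],[0,0,0.2,0,0,0,0.05],[0,0,0.08,0,0,0,0.05]]'|tr '\n' ' '; python3 - <<'E'
from h import *
go(.526,-.0608,.107,-.4)
# gauge walls (top view) near notch 3
c=cam('top'); hsv=cv2.cvtColor(c['frame'],cv2.COLOR_BGR2HSV)
for row in(172,176,180):
    g=c['frame'][row,215:315].mean(1); e=np.flatnonzero(np.abs(np.diff((g>135).astype(int))))+215.5
    print(row,(ray(c,[(x,row) for x in e],.024)[:,1]*1000).round(1))
E
```

```text
time_s: 27.85 tool_pos: [0.5263, -0.0597, 0.1068] tool_rot: [-179.9, -0.0, -0.4] force: [-2.3, 0.7, 7.7] grip_width: 0.0152 t 27.85 pos [ 0.5263 -0.0597  0.1068] rot [-1.7988e+02 -4.0000e-02 -3.7000e-01] F [-2.34  0.71  7.7 ] w 0.0152
shift cm [-0.03  0.11 -0.02] turn [-0.002 -0.001  0.001]
172 [81.  75.1 60.3 27.8 13. ]
176 [83.9 72.1 60.3 27.8 13.1]
180 [  83.9   75.    60.3   27.9   13.1 -146.2 -158. ]
```

```bash
python3 -m creep '[[0.3,0.12,-0.04,0,0,0,0.05],[0.4,0,0,0,0,0,0.05],[0.4,0,0,0,0,0,0.05],[0.3,0,0,0,0,0,0.05]]'|tr '\n' ' '; echo; for i in 1 2 3 4; do python3 -m creep '[[0.12,0,0,0,0,0,0.05]]' | tr '\n' ' '; echo; done
```

```text
time_s: 28.3 tool_pos: [0.5415, -0.0599, 0.1072] tool_rot: [-179.9, -0.1, -0.3] force: [-0.2, 0.3, -1.0] grip_width: 0.0152 
time_s: 28.4 tool_pos: [0.5433, -0.0598, 0.1071] tool_rot: [-179.9, -0.1, -0.3] force: [-0.3, 0.1, -2.2] grip_width: 0.0153 
time_s: 28.5 tool_pos: [0.5447, -0.0598, 0.107] tool_rot: [-179.9, -0.1, -0.3] force: [0.4, 0.4, -0.3] grip_width: 0.0147 
time_s: 28.6 tool_pos: [0.546, -0.0597, 0.107] tool_rot: [-179.8, -0.0, -0.3] force: [-0.7, -0.1, -1.0] grip_width: 0.0148 
time_s: 28.7 tool_pos: [0.5472, -0.0598, 0.107] tool_rot: [-179.9, -0.0, -0.3] force: [0.2, 0.2, -0.8] grip_width: 0.0148
```

```bash
python3 -m creep '[[0.05,0.1,0.02,0,0,0,0.05]]' | tr '\n' ' '; echo;  for i in 1 2 3 4 5; do python3 -m creep '[[0.12,0,0,0,0,0,0.05]]' | tr '\n' ' '; echo; done
```

```text
time_s: 28.8 tool_pos: [0.5477, -0.0604, 0.1069] tool_rot: [-179.8, -0.0, -0.2] force: [-1.2, 1.0, 3.2] grip_width: 0.0151 
time_s: 28.9 tool_pos: [0.5489, -0.0605, 0.107] tool_rot: [-179.8, -0.0, -0.2] force: [-0.4, -0.1, -1.0] grip_width: 0.0154 
time_s: 29.0 tool_pos: [0.5502, -0.0606, 0.107] tool_rot: [-179.8, -0.0, -0.2] force: [0.0, -0.4, -1.0] grip_width: 0.0153 
time_s: 29.1 tool_pos: [0.5515, -0.0607, 0.107] tool_rot: [-179.8, -0.0, -0.3] force: [1.4, -0.3, -0.5] grip_width: 0.0153 
time_s: 29.2 tool_pos: [0.5527, -0.0609, 0.1069] tool_rot: [-179.8, -0.0, -0.3] force: [0.2, 0.4, -0.7] grip_width: 0.0145 
time_s: 29.3 tool_pos: [0.5539, -0.0609, 0.1069] tool_rot: [-179.9, -0.0, -0.3] force: [-0.4, 0.4, -0.2] grip_width: 0.0148
```

It enters freely. Continuing towards the back bar (axis expected near x≈0.589).

```bash
for i in 1 2 3 4; do python3 -m creep '[[0.3,0,0,0,0,0,0.05],[0.3,0,0,0,0,0,0.05]]' | tr '\n' ' '; echo; done
```

```text
time_s: 29.5 tool_pos: [0.5601, -0.0611, 0.107] tool_rot: [-179.9, 0.0, -0.3] force: [0.0, -0.4, -1.0] grip_width: 0.015 
time_s: 29.7 tool_pos: [0.5668, -0.0611, 0.1069] tool_rot: [-179.9, -0.0, -0.3] force: [-0.7, -0.0, 0.1] grip_width: 0.0151 
time_s: 29.9 tool_pos: [0.5733, -0.0611, 0.1069] tool_rot: [-179.9, 0.0, -0.3] force: [-0.8, -0.3, -0.0] grip_width: 0.0149 
time_s: 30.1 tool_pos: [0.5799, -0.0612, 0.1069] tool_rot: [-179.9, 0.0, -0.3] force: [-0.4, 0.1, 0.1] grip_width: 0.0149
```

```bash
python3 -m creep '[[0.3,0,0,0,0,0,0.05],[0.2,0,0,0,0,0,0.05]]' | tr '\n' ' '; echo; for i in 1 2 3 4 5; do python3 -m creep '[[0.12,0,0,0,0,0,0.05]]' | tr '\n' ' '; echo; done
```

```text
time_s: 30.3 tool_pos: [0.5855, -0.0612, 0.107] tool_rot: [-179.9, 0.0, -0.3] force: [-0.9, 0.1, 0.1] grip_width: 0.0156 
time_s: 30.4 tool_pos: [0.5869, -0.0612, 0.1069] tool_rot: [-179.9, 0.0, -0.3] force: [-0.2, -0.8, 0.0] grip_width: 0.0149 
time_s: 30.5 tool_pos: [0.5873, -0.0612, 0.107] tool_rot: [-179.9, 0.2, -0.3] force: [-6.4, 1.3, 5.4] grip_width: 0.0152 
time_s: 30.6 tool_pos: [0.5875, -0.0612, 0.107] tool_rot: [-179.9, 0.3, -0.3] force: [-6.3, -0.2, 5.0] grip_width: 0.0151 
time_s: 30.7 tool_pos: [0.5878, -0.0612, 0.107] tool_rot: [-179.9, 0.5, -0.3] force: [-5.4, -0.8, 4.6] grip_width: 0.0149 
time_s: 30.8 tool_pos: [0.588, -0.0612, 0.1071] tool_rot: [-179.9, 0.6, -0.3] force: [-5.3, -0.0, 4.0] grip_width: 0.015
```

At the back bar (x≈0.587-0.588, about 6 N). I'll level it, release and rise.

```bash
python3 -m creep '[[-0.02,0,0.02,0,0.01,0,0.05]]'|tr '\n' ' '; python3 -m creep '[[0,0,0.03,0,0,0,0.05]]'|tr '\n' ' '; python3 -m creep '[[0,0,0,0,0,0,0.25],[0,0,0,0,0,0,0.35],[0,0,0,0,0,0,0.4]]'; python3 -m creep '[[0,0,-1,0,0,0,0.4],[0,0,-2,0,0,0,0.4],[0,0,-2,0,0,0,0.4],[0,0,-3,0,0,0,0.4],[-3,0,-3,0,0,0,0.4],[-4,0,0,0,0,0,0.4],[-4,0,0,0,0,0,0.4],[-3,0,0,0,0,0,0.4],[0,0,0,0,0,0,0.4]]'; python3 - <<'E'
from h import *
a=cam('scene');b=cam('top')
A=cv2.resize(a['frame'][140:300,100:300],None,fx=3,fy=3,interpolation=cv2.INTER_CUBIC)
B=cv2.resize(b['frame'][120:230,220:370],None,fx=2,fy=2,interpolation=cv2.INTER_CUBIC)
C=np.zeros((480,200,3),np.uint8); B=cv2.resize(B,(200,147)); C[:147]=B; cv2.imwrite('pics/fin.png',np.hstack([A,C]))
W=cloud(a)
roi=(abs(W[...,0]-.588)<.035)&(abs(W[...,1]+.061)<.019)
for lo,hi in((.0255,.033),(.056,.072)):
    w=W[roi&(W[...,2]>lo)&(W[...,2]<hi)]; print(len(w),len(w) and (w.mean(0).round(4),w.min(0).round(4),w.max(0).round(4)))
E
```

```text
time_s: 30.9 tool_pos: [0.5872, -0.0612, 0.1069] tool_rot: [-179.9, 0.1, -0.3] force: [-4.2, -0.6, 3.7] grip_width: 0.0153 time_s: 31.0 tool_pos: [0.5871, -0.0611, 0.1069] tool_rot: [-179.9, 0.1, -0.3] force: [-1.9, 0.1, 3.5] grip_width: 0.0148 time_s: 31.3
tool_pos: [0.5889, -0.0612, 0.1071]
tool_rot: [-179.9, -0.2, -0.3]
force: [-0.0, -0.3, 0.7]
grip_width: 0.03
time_s: 32.2
tool_pos: [0.4482, -0.0603, 0.2262]
tool_rot: [-179.9, -0.8, -0.2]
force: [-0.2, -0.2, 0.4]
grip_width: 0.0349
187 (array([ 0.594 , -0.0618,  0.0282]), array([ 0.5686, -0.08  ,  0.0256]), array([ 0.6227, -0.0421,  0.0323]))
48 (array([ 0.588 , -0.0634,  0.0633]), array([ 0.5785, -0.0709,  0.0572]), array([ 0.5947, -0.0555,  0.0669]))
```

View pics/fin.png

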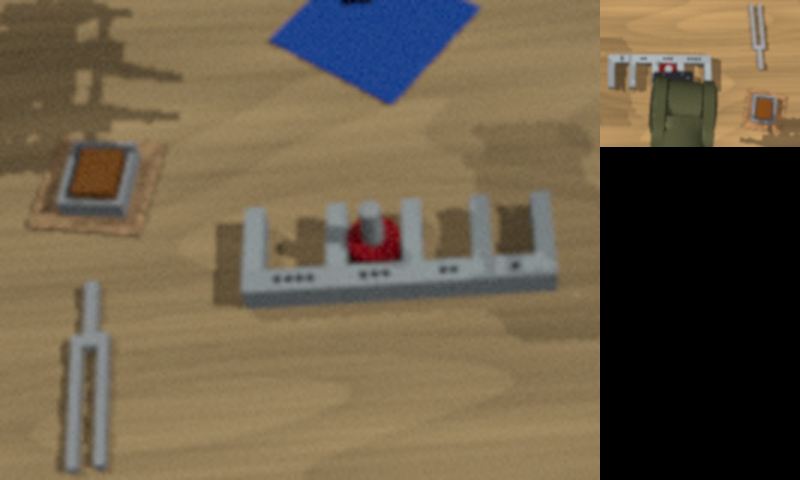

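The stopper stands upright at the back of the 3-dot notch, at (373,235). The tin is on the mat at (97,178), the fork lies where it was, and the arm is clear.

```bash
python3 -c "
from h import *
print(order.sign_off(), env.get_obs()['time_s'])"
```

```text
the job is handed in; nothing more can be done
the job is handed in; nothing more can be done
```

The rosin tin is on its cork mat, and the red stopper from the aluminium plate stands upright at the back of the 3-dot notch (42 mm). The job was handed in about 32 s into the 61 s allowed.

**Sizing:**

| Notch | Result | Stopper axis x (m) | Push force |
|---|---|---|---|
| 1-dot | blocked | 0.541 | about 6 N |
| 2-dot | blocked | 0.545 | about 5 N |
| 3-dot | free all the way to the back bar | 0.587 | about 6 N at the bar |

These stops fit a body of about 40.5 mm. The wrist camera measured 39–40 mm. It was never put in the 4-dot notch.

**What went wrong:** on the first slide towards the 1-dot notch, the stopper tipped about 35° forward between the pads. It may have touched the gauge while tilted. I lifted it away, set it upright, regripped with the jaws along x, and redid the 1-dot test upright.

**Last checks:** the final picture shows the stopper upright in the 3-dot notch, the tin on the mat, the fork apparently where it was, and the gripper clear. The depth reading put the post at x 0.588, agreeing with the arm. The two spare stoppers were outside the last picture, and the gripper never went near them. The top camera's gauge readings were about 2–3 mm off the wrist camera's in y, so I relied on the wrist camera and contact.

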